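# Swap the shunt on the test board for the one behind the capacitor and relay

## Task

Put the long shunt on the test board in place of the short one: clear the capacitor and the relay that stand in front of it out of the tray onto the side mat, upright, both there together, put the short shunt away in its own empty recess at the back of the tray, and lay the long shunt flat on the board, centred between the two clamp terminals and in line with them. Then put the capacitor and the relay back upright, each down in the recess it fits. Do not tip the capacitor or the relay over, and leave the roll of tape where it lies.

Things in the scene. Friction and masses are not known exactly. Their poses are not given: they have to be found in the camera images.
- capacitor: power capacitor: upright plain aluminium can, 50 mm diameter (51 at the top rim), 100 mm tall, 114 mm over its two small screw terminals, about 300 g. Origin: centre of its underside, z up. Starts in the round recess, in the way of a gripper that reaches for the long shunt behind.
- relay: plug-in relay in its socket: black socket 50 (x) x 56 (y) x 28 mm, on it a rigid clear cover 36 (x) x 48 (y) mm from 32 to 104 mm above the underside, copper coil inside, grey top; about 350 g. Grip the cover. Origin: centre of its underside, z up. Starts in the square recess, in the way of a gripper that reaches for the long shunt behind.
- shunt_long: long shunt: brown base 120 x 36 x 10 mm; a bolted brass block 26 x 30 x 24 mm on each end; between them a pack of copper-coloured sheets 65 mm long, 26 wide, from 12 to 34 mm above the underside (grip across it); 41 mm tall, 500 g. x: along its length. Origin: centre of its underside. Starts in a foam recess 83 mm behind the row of capacitor and relay, foam top 9 mm above its underside.
- shunt_short: short shunt: brown base 90 x 36 x 10 mm; a bolted brass block 26 x 30 x 24 mm on each end; between them a pack of copper-coloured sheets 35 mm long, 26 wide, from 12 to 34 mm above the underside (grip across it); 41 mm tall, 380 g. x: along its length. Origin: centre of its underside. Starts on the test board, between the terminals.
- recess_round: fixed dark foam block in the tray, top 19 mm above the bench, 90 x 90 mm, with a round recess of 66 mm diameter: the capacitor's place, in the tray's front row, left or right. Recess centred, 9 mm deep, its floor 7 mm above the origin (10 mm above the bench). Origin: centre of the block's underside.
- recess_square: fixed dark foam block in the tray, top 19 mm above the bench, 90 x 90 mm, with a recess 66 (x) x 72 (y) mm: the relay's place (relay's x along this x, either way round), in the tray's front row, left or right. Recess centred, 9 mm deep, its floor 7 mm above the origin (10 mm above the bench). Origin: centre of the block's underside.
- recess_short: fixed dark foam block in the tray, top 19 mm above the bench, 76 (x) x 180 (y) mm, with a recess 52 (x) x 106 (y) mm, empty at first: the short shunt's place (its length along y, either way round), in the tray's rear row, 76 mm behind the long shunt. Recess centred, 9 mm deep, its floor 7 mm above the origin (10 mm above the bench). Origin: centre of the block's underside.
- side_mat: side area: flat slate-coloured mat, 160 (x) x 200 (y) x 3 mm, fixed on the bench left or right of the tray, empty at the start. Origin: centre of its underside, at bench height.
- test_board: light beige board 210 (x) x 90 (y) x 10 mm, fixed on the bench on the other side of the tray from the mat, with a brass clamp terminal 22 x 36 mm with a black knob (45 mm above the bench) at each end, 154 mm clear between them. x: along its length, through both terminals. Origin: centre of its underside, at bench height; its top is 10 mm above.
- tape: roll of black tape lying flat and loose on the bench, to the left behind the tray: 68 mm diameter, 38 mm hole, 19 mm high; to be left alone. Origin: centre of its underside.

How it is judged:
By the outcome, as a careful person would: the job done as asked, in the order asked, and still so for the second after the job is handed in, with the robot touching nothing.
It also fails if it takes over 136 s, if anything falls off the work surface, if the arm or the gripper's body presses on something with over 40 N, if the wrist force passes 120 N, or if a joint passes its speed limit or range.

## Robot

A 6-joint arm with a two-finger parallel gripper is mounted at the origin on the work surface. World frame = base frame: x ahead of the robot, y to its left, z up, the work surface at z = 0. Lengths are in m, angles in rad, forces in N, time in s.
With the tool pointing down it reaches from about 0.375 to 0.9 m from the base axis. Payload 3.1 kg.
Tool frame: the origin (TCP) lies midway between the tips of the shut fingers; the grasp point (between the pads) lies pinch_z behind it (pinch_z is the distance from the TCP to the grasp point, in m); y points along the fingers, z is the direction in which the jaws open and shut, and the axes are right-handed (so a half turn about y gives the same grasp; the last joint's range is limited). The gripper opens to 87 mm and grips with 3 to 60 N. Pads are 19 mm wide; open, the fingers measure 117 mm over their backs; the gripper's body (75 mm by 190 mm) begins 51 mm behind the grasp point.
Start: joints at [-1.288, 0.527, 1.433, -0, 1.181, -0.178], TCP at [0.278, -0.56, 0.223] pointing down, gripper open.
Joint ranges: [-3.08, 3.08], [-0.75, 2.2], [0.22, 2.44], [-1.43, 4.57], [0, 2.65], [-2.85, 2.85]. Speed limits (rad/s): [2.79, 2.79, 3.14, 3.14, 3.14, 3.14].

## Interface

Orientations are given as a unit quaternion [x, y, z, w].
In Python, from rig import get_obs, camera, hand_in, pinch_z gives the robot as it stands. The module is installed in compiled form; this text tells all that it offers.
- The arm moves only by the tool arm_command, never from a script. Its argument "plan" is a list of rows, each a list of 2 entries, a list of its own where there are three numbers: the shift along the world's x, y, z in units of 25 mm (1.0 is 25 mm), then the turn about the world's z in units of 5 degrees (1.0 is 5 degrees). A call has 1 to 5 rows; each row is the pose to reach, as a shift and turn from the pose commanded when the call began; what a row does not reach only later rows make up. A row lasts 1/10 s, in which the tool goes at most 50 mm and 8.59 degrees, less where a joint would pass 70% of its speed; a pose out of reach is approached as far as the arm can. A call with a gripper value outside its range is refused whole. "fingers" is the opening, from -1 (shut) to 1 (fully open), set as the call begins (left out, the last holds). The fingers move at their own pace and stop on an object; "force" is the grip in N (left out, the last holds). Time passes only in rows, so rows that repeat a pose let the fingers close. It gives the time, the measured TCP pose, the force and the opening at its end, in the units of the state.
- get_obs(): the state, without advancing time (a new reading comes with each control period).
- camera(name): name is "side" or "top"; returns a dict with "pixels" (420x560x3 uint8, red, green, blue), "camera_matrix" (3x3 intrinsics, pixels), "R" (3x3) and "t" (3): a world point X has camera coordinates R X + t. Camera axes: x right, y down, z forward; pixel columns grow to the right and rows downward; lengths in m; the calibration is good to about 2 mm. A picture is of the moment at which its call begins. There is no depth.
- hand_in(): hands the job in, once; it reports no verdict.
The state is a dict: "time": time; "q": joint angles; "joint_velocities": joint speeds; "joint_torque": joint torques, N m; "position": TCP position; "tool_rot": TCP orientation; "ft_force": force on the tool from outside, world axes, zero at the start; "moment": the same for the moment, N m; "grip_width": finger opening in m.
Only numpy, scipy, OpenCV 4.12 (cv2) and the standard library are available. Lean on these libraries where they do the work, as an engineer would, in place of code of your own. Each camera call takes 0.05 s, during which the arm holds its last target.

## Working session

There is one attempt and no reset: what is moved stays moved. The work goes in short steps, Python scripts to look and compute and a tool call to move; the robot and the scene stay as the last step left them, time stands still between calls to the robot, and variables do not carry over. Pictures are saved under pics/ and viewed, and the job is handed in when it is done.

Besides the shell and the picture viewer there is one more tool, called after "Call:" in YAML: its name, and indented under it one key for each argument. arm_command: Moves the arm, as the interface text tells. Its arguments: {"type":"object","properties":{"plan":{"type":"array"},"fingers":{"type":"number"},"force":{"type":"number"}},"required":["plan"]}

```bash
mkdir -p pics; ls
python3 - <<'E'
from rig import *
import rig,cv2
o=get_obs(); print(o); print(pinch_z)
for n in("side","top"):
    c=camera(n); cv2.imwrite(f"pics/{n}0.png",c["pixels"][:,:,::-1]); print(n,c["camera_matrix"],c["R"],c["t"])
E
```

```text
pics
{'time': 0.0, 'q': array([-1.28848444e+00,  5.28478480e-01,  1.43390126e+00, -2.98655761e-06,
        1.18139110e+00, -1.78536283e-01]), 'joint_velocities': array([-0.00217056,  0.00090177,  0.00192433,  0.00239645, -0.00034233,
       -0.00015989]), 'joint_torque': array([ 6.73488812e-04, -4.40041709e+01, -1.76592332e+01,  6.32289425e-02,
        5.83262590e-02, -1.70189892e-04]), 'position': array([ 0.27774043, -0.55907979,  0.2215644 ]), 'tool_rot': array([-0.16153763,  0.6891862 , -0.68764817,  0.16145579]), 'ft_force': array([ 0.26700441, -0.83570985,  0.40653356]), 'moment': array([ 0.0095363 ,  0.03590521, -0.00611514]), 'grip_width': 0.08698725351683932}
0.0187
side [[429.24814268   0.         283.26288626]
 [  0.         429.24814268 206.12626358]
 [  0.           0.           1.        ]] [[-0.92251174 -0.38576227  0.01263151]
 [-0.24425338  0.55814186 -0.79298042]
 [ 0.29885176 -0.73461904 -0.60911616]] [0.53197064 0.16316158 0.68150094]
top [[380.87031904   0.         274.4970674 ]
 [  0.         380.87031904 210.82626145]
 [  0.           0.           1.        ]] [[ 0.02180879 -0.999757    0.00321135]
 [-0.99560327 -0.02201064 -0.09104759]
 [ 0.09109615 -0.00121159 -0.99584136]] [0.00480937 0.57775339 0.94266974]
```

View pics/side0.png

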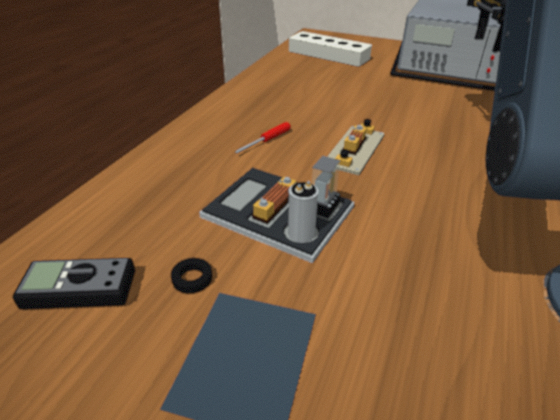

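View pics/top0.png

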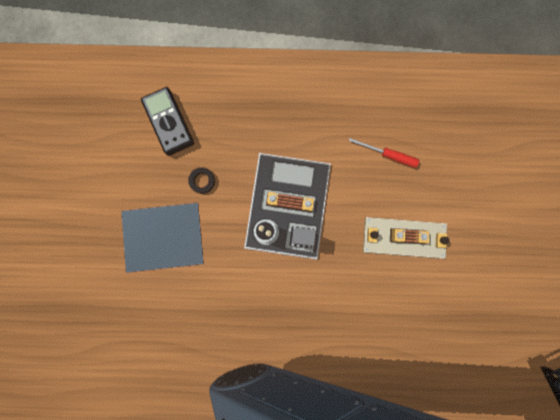

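```bash
cat > h.py <<'E'
import numpy as np,cv2
from rig import *
def ray(c,uv,z):
    uv=np.atleast_2d(np.asarray(uv,float))
    K,R,t=c["camera_matrix"],c["R"],c["t"]
    d=np.c_[uv,np.ones(len(uv))]@np.linalg.inv(K).T@R
    C=-R.T@t
    return C+d*((z-C[2])/d[:,2])[:,None]
def proj(c,X):
    X=np.atleast_2d(X)@c["R"].T+c["t"]; p=X@c["camera_matrix"].T
    return p[:,:2]/p[:,2:]
def tri(cs,uvs):
    A=[];b=[]
    for c,uv in zip(cs,uvs):
        d=c["R"].T@np.linalg.inv(c["camera_matrix"])@[*uv,1]; d/=np.linalg.norm(d)
        P=np.eye(3)-np.outer(d,d); A.append(P); b.append(P@(-c["R"].T@c["t"]))
    return np.linalg.lstsq(np.vstack(A),np.hstack(b),rcond=None)[0]
def crop(c,x0,y0,x1,y1,s,name):
    cv2.imwrite(name,cv2.resize(c["pixels"][y0:y1,x0:x1,::-1],None,fx=s,fy=s,interpolation=cv2.INTER_CUBIC))
E
python3 - <<'E'
from h import *
import pickle
t=camera("top");s=camera("side");pickle.dump((t,s),open("c0.pkl","wb"))
crop(t,235,145,335,265,5,"pics/t_tray.png")
crop(t,355,205,455,270,7,"pics/t_board.png")
crop(s,190,160,360,265,4,"pics/s_tray.png")
crop(s,320,110,395,180,8,"pics/s_board.png")
E
```

```text
(no output)
```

View pics/t_tray.png

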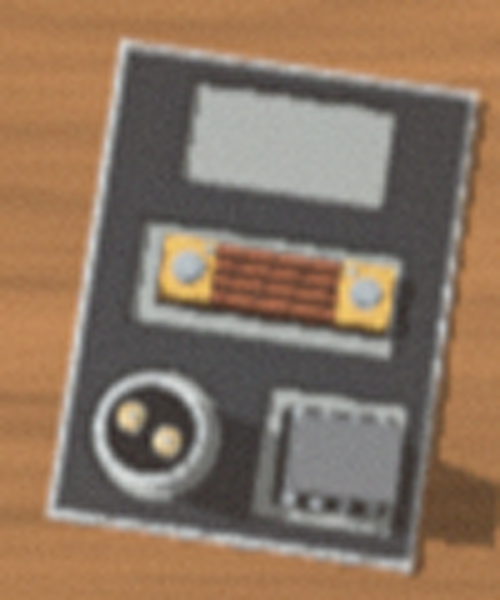

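View pics/t_board.png

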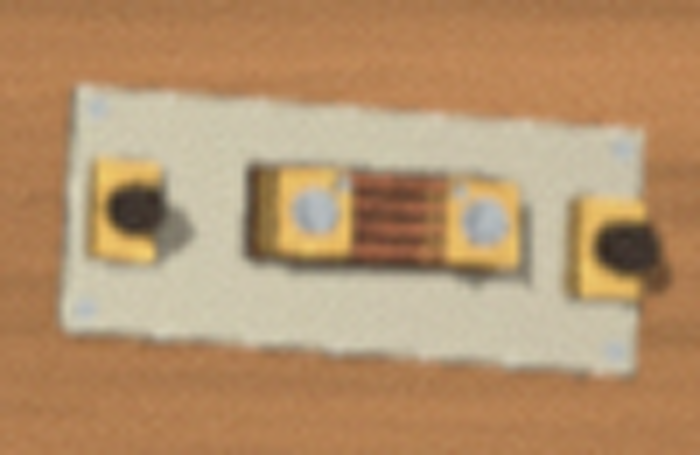

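View pics/s_tray.png

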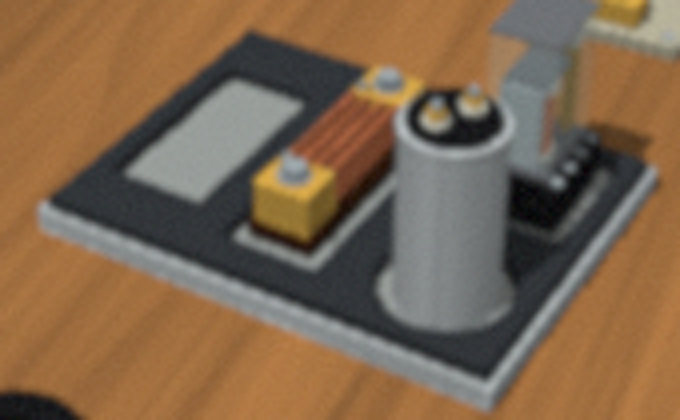

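View pics/s_board.png

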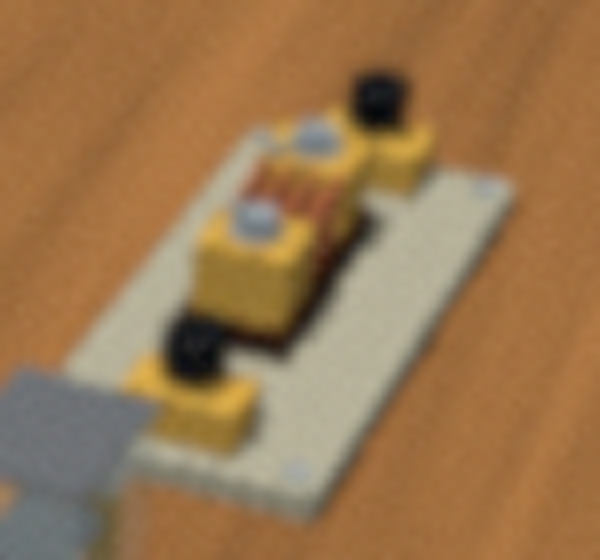

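Run:
```python
from h import *
import pickle
t,s=pickle.load(open("c0.pkl","rb"))
o=get_obs()
from scipy.spatial.transform import Rotation as Ro
print(Ro.from_quat(o["tool_rot"]).as_matrix().round(3))
im=t["pixels"]; hsv=cv2.cvtColor(im,cv2.COLOR_RGB2HSV)
def comp(mask,box,z,name,hull=True):
    m=np.zeros_like(mask); x0,y0,x1,y1=box; m[y0:y1,x0:x1]=mask[y0:y1,x0:x1]
    n,l,st,ce=cv2.connectedComponentsWithStats(m.astype(np.uint8))
    k=1+np.argmax(st[1:,4]); 
    cs,_=cv2.findContours((l==k).astype(np.uint8),cv2.RETR_EXTERNAL,cv2.CHAIN_APPROX_NONE)
    P=ray(t,cs[0][:,0],z)[:,:2]*1000
    r=cv2.minAreaRect(P.astype(np.float32))
    print(name,"area",st[k,4],"cen",np.round(r[0],1),"size",np.round(r[1],1),"ang",round(r[2],2))
    return l==k
S,V=hsv[...,1].astype(int),hsv[...,2].astype(int)
nw=S<90
comp(nw,(235,140,340,270),.019,"tray")
comp((S<60)&(V>110),(265,155,320,192),.010,"rec_short")
comp((S<60)&(V>110),(258,182,320,220),.010,"rec_long")
comp(nw,(110,190,215,280),.003,"mat")
comp((S<90)&(V>100),(355,205,455,270),.010,"board")
yl=(S>120)&(hsv[...,0]>16)&(hsv[...,0]<32)&(V>130)
for nm,b,z in(("term L",(365,225,382,246),.03),("term R",(433,228,455,252),.03)): comp(yl,b,z,nm)
for nm,b in(("shL a",(264,188,280,208)),("shL b",(300,194,318,214)),("shS a",(390,225,407,246)),("shS b",(417,227,431,246))):
    comp(yl,b,.044 ,nm)
print("bolts")
bl=(S<60)&(V>120)
from itertools import product
for nm,b,z in(("La",(266,192,278,204),.051),("Lb",(303,198,313,209),.051),("Sa",(394,229,405,242),.051),("Sb",(419,231,430,242),.051)):
    comp(bl,b,z,nm)
gt=(S<40)&(V>80)&(V<150)
comp(gt,(290,225,318,248),.114,"relaytop")
bk=(V<70)
comp(bk,(250,215,285,250),.110,"captop")
```

```text
[[-0.896 -0.     0.445]
 [-0.445  0.001 -0.896]
 [-0.    -1.    -0.001]]
tray area 6731 cen [594.1 -15.6] size [191.2 252.6] ang 82.68
rec_short area 798 cen [676.7 -27.1] size [105.2  52.8] ang 83.03
rec_long area 368 cen [601.3 -17.5] size [135.   53.6] ang 82.7
mat area 4855 cen [505.4 307.4] size [161.2 201.3] ang 7.54
board area 2227 cen [ 517.6 -318.9] size [211.5  91.7] ang 86.66
term L area 78 cen [ 522.6 -231. ] size [22.7 32.9] ang 89.97
term R area 90 cen [ 512.7 -404.9] size [25.6 32.9] ang 84.13
shL a area 57 cen [606.8  24.4] size [27.8 25.1] ang 1.27
shL b area 59 cen [594.7 -64.5] size [25.2 29. ] ang 81.75
shS a area 102 cen [ 522.4 -291.8] size [29.8 32.6] ang 1.25
shS b area 58 cen [ 520. -352.] size [27.3 27.5] ang 1.25
bolts
La area 33 cen [607.2  24.4] size [14.1 14.1] ang 46.04
Lb area 29 cen [595.4 -64. ] size [12.5 12.4] ang 0.83
Sa area 32 cen [ 523.4 -292.2] size [12.3 12.6] ang 1.25
Sb area 34 cen [ 520.3 -352.4] size [14.2 14.6] ang 26.26
relaytop area 488 cen [512.9 -49.3] size [50.5 60.1] ang 1.25
captop area 150 cen [507.9   1.6] size [26.9 45.3] ang 75.37
```

Run:
```python
from h import *
import pickle
t,s=pickle.load(open("c0.pkl","rb"))
np.set_printoptions(linewidth=250)
g=cv2.cvtColor(t["pixels"],cv2.COLOR_RGB2GRAY)
print(g[222:252,286:322])
print(g[216:248,250:284])
# side bolts
hs=cv2.cvtColor(s["pixels"],cv2.COLOR_RGB2HSV)
crop(s,240,170,360,250,6,"pics/s_z.png")
```

```text
[[ 77  78  75 ...  82  93 127]
 [ 76  73  79 ...  77  92 128]
 [ 79  73  78 ...  80 100 121]
 ...
 [ 75  71  74 ...  83  78  81]
 [ 76  79  76 ...  85  81  81]
 [ 83  82  84 ...  85  85  81]]
[[167 104  75 ...  76  81  81]
 [149  91  76 ...  75  77  78]
 [141  90  79 ...  80  78  77]
 ...
 [ 81  82  81 ...  58  59  61]
 [ 97  90  86 ...  58  54  62]
 [154 141 134 ...  56  64  58]]
```

View pics/s_z.png

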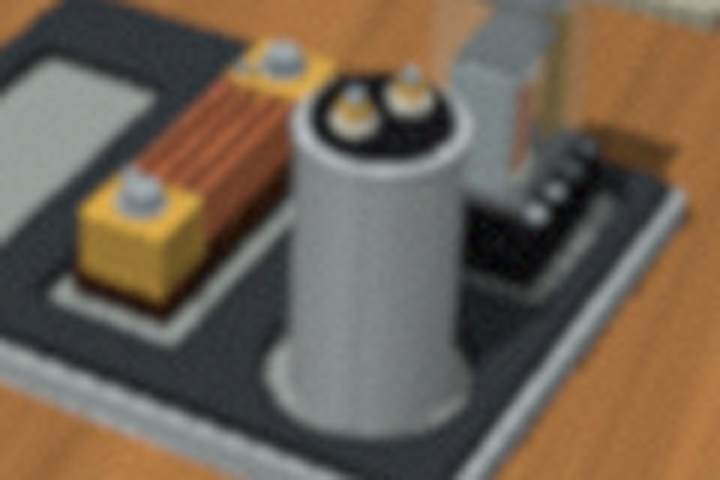

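Run:
```python
from h import *
import pickle
t,s=pickle.load(open("c0.pkl","rb"))
crop(t,248,214,324,256,10,"pics/t_cr.png")
crop(s,290,145,365,215,8,"pics/s_cr.png")
print(ray(t,[[265,231]],.110)*1000, ray(s,[[303.8,190.7]],.110)*1000, tri([t,s],[(265,231),(303.8,190.7)])*1000)
```

```text
[[522.54010032  38.52790385 110.        ]] [[521.26795033  44.58090987 110.        ]] [522.97317666  38.70868271 105.64438905]
```

View pics/t_cr.png

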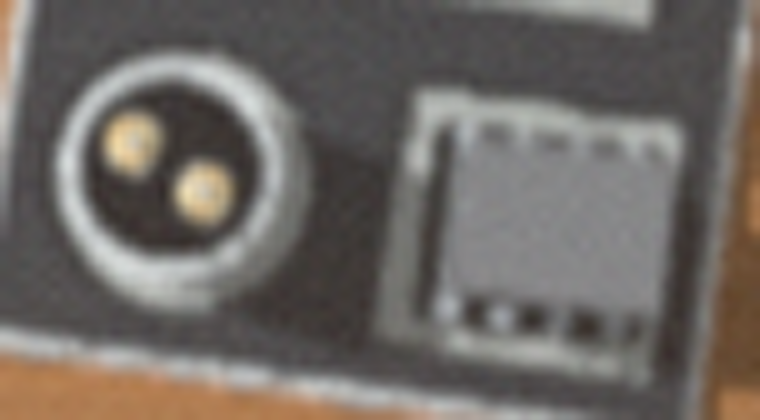

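View pics/s_cr.png

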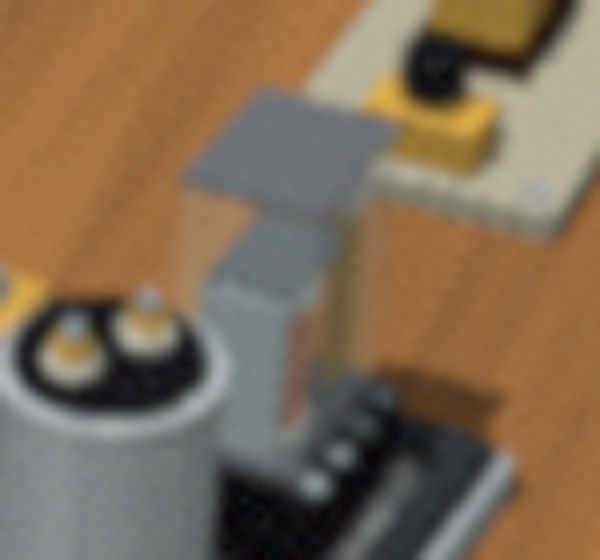

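Run:
```python
from h import *
import pickle
t,s=pickle.load(open("c0.pkl","rb"))
T=np.array([[462,135],[672,152],[655,312],[440,290]])/10+[248,214]
Sd=np.array([[268,88],[398,130],[330,215],[180,182]])/8+[290,145]
for c,p in((t,T),(s,Sd)):
    X=ray(c,p,.114)[:,:2]*1000; print(X.round(1).tolist(), X.mean(0))
    r=cv2.minAreaRect(X.astype(np.float32));print(r)
print(tri([t,s],[T.mean(0),Sd.mean(0)])*1000)
# bolts
SB=[np.array([145,193])/6+[240,170],np.array([285,60])/6+[240,170]]
print([ (ray(s,b,.049)*1000).round(1) for b in SB])
SB=[np.array([255,218])/8+[320,110],np.array([315,138])/8+[320,110]]
print([ (ray(s,b,.049)*1000).round(1) for b in SB])
```

```text
[[531.9, -28.6], [529.1, -77.1], [492.3, -73.6], [496.2, -24.2]] [512.3720811  -50.87835929]
((512.6468505859375, -50.632545471191406), (50.09759521484375, 36.95374298095703), 85.42729949951172)
[[525.0, -72.7], [490.9, -66.9], [494.5, -25.3], [530.3, -24.6]] [510.17496859 -47.34812073]
((509.9900817871094, -46.707183837890625), (48.31419372558594, 35.55186080932617), 83.76280975341797)
[511.87298912 -51.25465564 111.11493564]
[array([[604.6,  28.4,  49. ]]), array([[592.5, -58.5,  49. ]])]
[array([[ 521.1, -287.5,   49. ]]), array([[ 517.9, -345. ,   49. ]])]
```

Call:
arm_command:
  plan:
    - [[0.8,1.85,0],1.6]
    - [[1.6,3.7,0],3.2]
    - [[2.4,5.55,0],4.8]
    - [[3.2,7.4,0],6.4]
    - [[4.0,9.25,0],8.0]
  fingers: 1
  force: 25

```text
time: 0.7
position: [0.3775, -0.3285, 0.2225]
tool_rot: [-0.389, 0.591, -0.591, 0.389]
ft_force: [1.0, 0.4, 0.0]
grip_width: 0.0868
```

Call:
arm_command:
  plan:
    - [[0.73,1.84,0],0.7]
    - [[1.46,3.68,0],1.4]
    - [[2.19,5.52,0],2.1]
    - [[2.9,7.36,0],2.8]
    - [[3.6,9.2,0],3.3]

```text
time: 1.2
position: [0.4676, -0.0984, 0.2226]
tool_rot: [0.469, -0.529, 0.53, -0.469]
ft_force: [0.3, -0.5, -0.9]
grip_width: 0.0868
```

Call:
arm_command:
  plan:
    - [[0.75,1.84,-0.5],0]
    - [[1.5,3.68,-1],0]
    - [[2.18,5.48,-1.5],0]
    - [[2.18,5.48,-1.5],0]

```text
time: 1.6
position: [0.5219, 0.0418, 0.1836]
tool_rot: [-0.47, 0.529, -0.528, 0.47]
ft_force: [0.1, -0.9, -0.0]
grip_width: 0.0871
```

Run:
```python
from h import *
s=camera("side"); crop(s,150,60,400,270,3,"pics/s1.png"); print(get_obs()["position"])
t=camera("top"); crop(t,180,130,340,290,4,"pics/t1.png"); print(get_obs()["position"])
```

```text
[0.52150796 0.03967728 0.18401805]
[0.52137471 0.03791331 0.18447234]
```

View pics/s1.png

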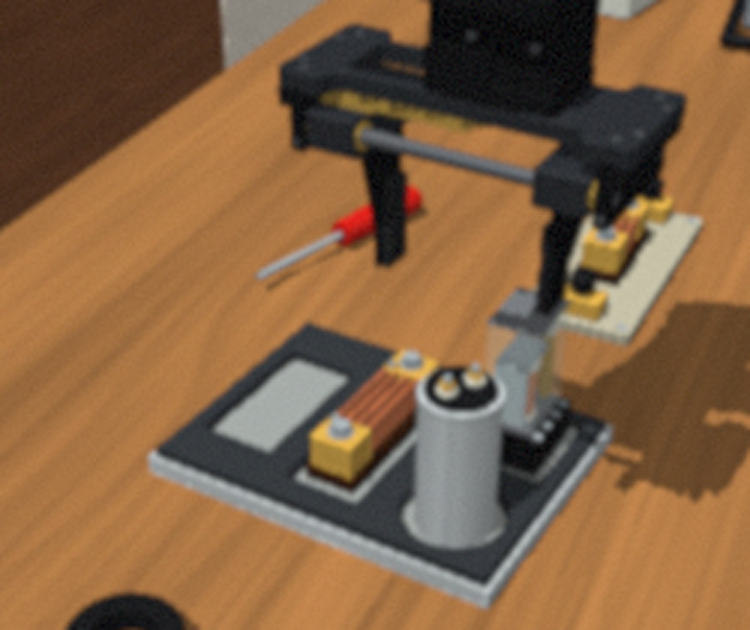

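View pics/t1.png

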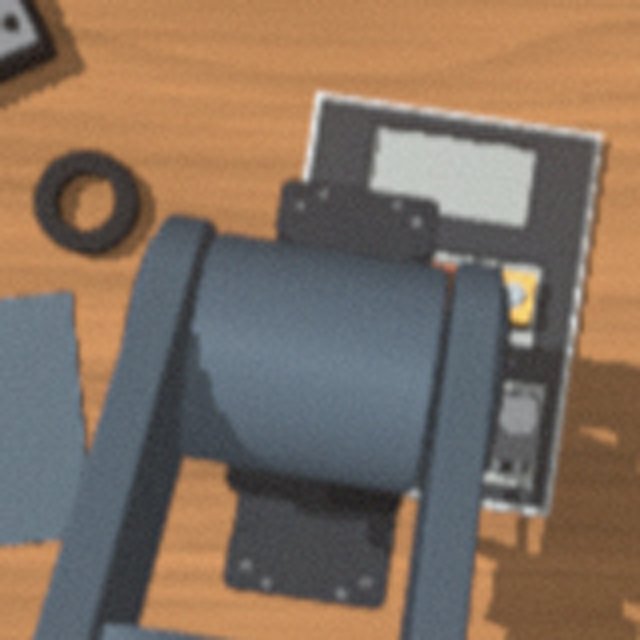

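Run:
```python
from h import *
s=camera("side"); o=get_obs();print(o["position"])
from scipy.spatial.transform import Rotation as Ro
j=Ro.from_quat(o["tool_rot"]).as_matrix()[:,2];print(j,np.degrees(np.arctan2(j[1],j[0])))
for k in(-1,1): print(proj(s,o["position"]+k*.047*j))
```

```text
[0.52135455 0.03673337 0.18485092]
[ 9.92501888e-01 -1.22226728e-01 -7.93544874e-04] -7.020633063150553
[[333.79456492 158.31437714]]
[[282.28088935 143.27059716]]
```

Call:
arm_command:
  plan:
    - [[0,0,-1.2],0]
    - [[0,0,-2.4],0]
    - [[0,0,-3.6],0]
    - [[0,0,-4.68],0]
    - [[0,0,-4.68],0]

```text
time: 2.25
position: [0.5191, 0.035, 0.0657]
tool_rot: [-0.469, 0.532, -0.529, 0.466]
ft_force: [-1.4, 0.2, 0.7]
grip_width: 0.087
```

Run:
```python
from h import *
s=camera("side"); crop(s,200,60,400,270,3,"pics/s2.png"); print(get_obs()["position"],get_obs()["ft_force"])
```

```text
[0.52045891 0.03508334 0.067319  ] [ 0.14014261  0.76421483 -0.49525307]
```

View pics/s2.png

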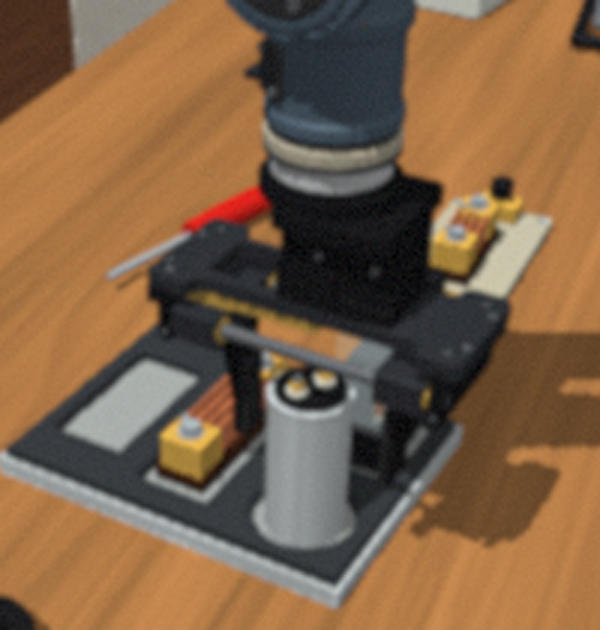

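Run:
```python
from h import *
s=camera("side"); o=get_obs();p=o["position"];print(p)
print(proj(s,p), proj(s,[.5225,.0383,.110]), proj(s,[.5225,.0383,.010]))
crop(s,240,160,360,250,6,"pics/s3.png")
from scipy.spatial.transform import Rotation as Ro
j=Ro.from_quat(o["tool_rot"]).as_matrix()[:,2]
for k in (-1,1):
  for y in(-.0095,.0095): print(k,y,(proj(s,p+k*.0435*j+y*np.array([0.12,.99,0]))-[240,160])*6)
```

```text
[0.52169014 0.03525692 0.06847867]
[[304.43517538 206.74694892]] [[304.40584198 188.60292276]] [[302.12801988 232.29830144]]
-1 -0.0095 [[532.06680309 309.74271576]]
-1 0.0095 [[504.5637427  344.63216233]]
1 -0.0095 [[275.64419503 220.13058254]]
1 0.0095 [[245.01649095 251.99741856]]
```

View pics/s3.png

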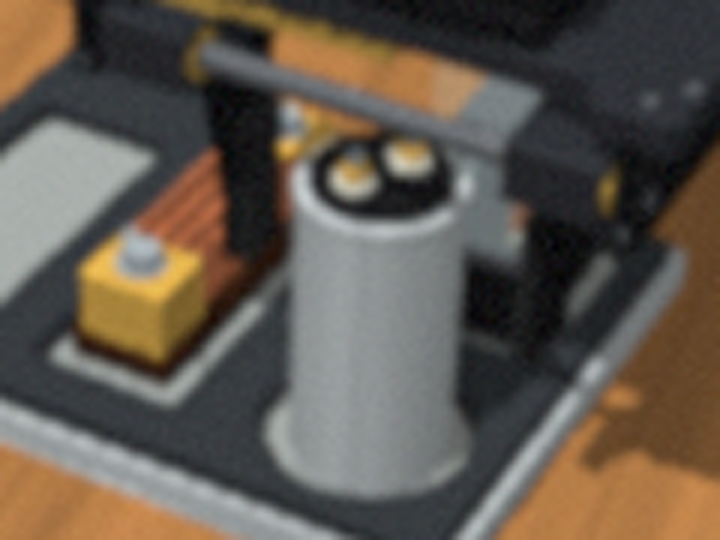

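Call:
arm_command:
  plan:
    - [[0.02,0.16,0],0]
    - [[0.02,0.16,0],0]
    - [[0.02,0.16,0],0]

```text
time: 2.65
position: [0.523, 0.0407, 0.0693]
tool_rot: [0.468, -0.529, 0.531, -0.469]
ft_force: [-0.4, 0.8, 0.4]
grip_width: 0.0867
```

Call:
arm_command:
  plan:
    - [[0,0,0],0]
    - [[0,0,0],0]
    - [[0,0,0],0]
    - [[0,0,0],0]
    - [[0,0,0],0]
  fingers: -1
  force: 25

```text
time: 3.15
position: [0.5221, 0.0407, 0.068]
tool_rot: [-0.468, 0.53, -0.53, 0.468]
ft_force: [-0.1, 0.2, 1.8]
grip_width: 0.0549
```

Call:
arm_command:
  plan:
    - [[0,0,0],0]
    - [[0,0,0],0]
    - [[0,0,0],0]
    - [[0,0,0],0]

```text
time: 3.55
position: [0.5224, 0.0406, 0.068]
tool_rot: [0.468, -0.53, 0.53, -0.468]
ft_force: [1.4, -0.4, -1.3]
grip_width: 0.0496
```

Call:
arm_command:
  plan:
    - [[0,0,0.6],0]
    - [[0,0,1.5],0]
    - [[0,0,2.4],0]
    - [[0,0,2.8],0]
    - [[0,0,2.8],0]

```text
time: 4.05
position: [0.5225, 0.0407, 0.1389]
tool_rot: [0.468, -0.529, 0.53, -0.469]
ft_force: [-0.5, 0.2, -2.1]
grip_width: 0.0494
```

Call:
arm_command:
  plan:
    - [[-0.05,0.6,0],0]
    - [[-0.14,1.9,0],0]
    - [[-0.25,3.4,0],0]
    - [[-0.37,5.0,0],0]
    - [[-0.48,6.6,0],0]

```text
time: 4.55
position: [0.5082, 0.2076, 0.1364]
tool_rot: [-0.469, 0.531, -0.529, 0.467]
ft_force: [0.9, 0.1, -2.6]
grip_width: 0.0497
```

Call:
arm_command:
  plan:
    - [[-0.12,1.6,0],0]
    - [[-0.24,3.2,0],0]
    - [[-0.34,4.7,0],0]
    - [[-0.42,5.6,0],0]
    - [[-0.44,5.86,0],0]

```text
time: 5.05
position: [0.4968, 0.3551, 0.1362]
tool_rot: [-0.47, 0.53, -0.529, 0.468]
ft_force: [-0.3, 0.1, -1.4]
grip_width: 0.0496
```

Call:
arm_command:
  plan:
    - [[0,0,-0.8],0]
    - [[0,0,-1.8],0]
    - [[0,0,-2.6],0]
    - [[0,0,-2.9],0]
    - [[0,0,-2.9],0]

```text
time: 5.55
position: [0.4976, 0.3511, 0.0636]
tool_rot: [-0.47, 0.531, -0.53, 0.466]
ft_force: [-0.6, 0.3, -2.7]
grip_width: 0.0496
```

Call:
arm_command:
  plan:
    - [[0,0,-0.05],0]
    - [[0,0,-0.1],0]
    - [[0,0,-0.15],0]

```text
time: 5.85
position: [0.4998, 0.3524, 0.0628]
tool_rot: [0.467, -0.53, 0.53, -0.469]
ft_force: [0.8, -0.2, -3.1]
grip_width: 0.0496
```

Call:
arm_command:
  plan:
    - [[0,0,-0.04],0]
    - [[0,0,-0.08],0]
    - [[0,0,-0.08],0]

```text
time: 6.15
position: [0.4996, 0.3524, 0.061]
tool_rot: [0.468, -0.53, 0.53, -0.468]
ft_force: [0.0, -0.2, 4.5]
grip_width: 0.0497
```

Run:
```python
from h import *
s=camera("side"); crop(s,120,180,400,400,2.6,"pics/s4.png"); print(get_obs()["position"],get_obs()["ft_force"])
```

```text
[0.49956673 0.35241437 0.06096555] [-0.47663992 -0.56910777  6.29802626]
```

View pics/s4.png

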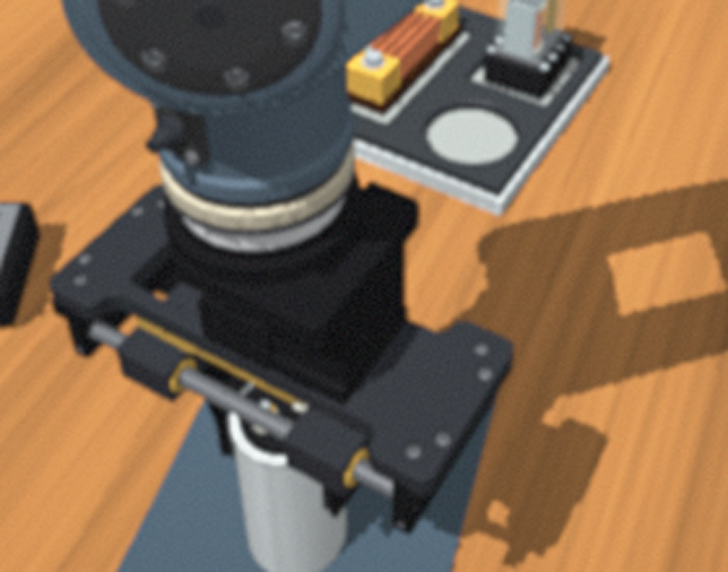

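Call:
arm_command:
  plan:
    - [[0,0,0],0]
    - [[0,0,0],0]
    - [[0,0,0],0]
    - [[0,0,0],0]
  fingers: 1

```text
time: 6.6
position: [0.4991, 0.3522, 0.0596]
tool_rot: [-0.468, 0.53, -0.53, 0.468]
ft_force: [-0.8, -0.9, -0.2]
grip_width: 0.0735
```

Call:
arm_command:
  plan:
    - [[0,0,0.6],0]
    - [[0,0,2],0]
    - [[0,0,3.5],0]
    - [[0,0,4.5],0]
    - [[0,-1,5.1],0]

```text
time: 7.1
position: [0.5009, 0.3298, 0.1914]
tool_rot: [0.466, -0.529, 0.53, -0.472]
ft_force: [-0.8, -0.1, -0.6]
grip_width: 0.0867
```

Call:
arm_command:
  plan:
    - [[0.05,-1.5,0],0.1]
    - [[0.1,-3.3,0],0.2]
    - [[0.15,-5.2,0],0.3]
    - [[0.25,-7.1,0],0.3]
    - [[0.3,-9,0],0.3]

```text
time: 7.6
position: [0.5069, 0.1005, 0.1885]
tool_rot: [0.475, -0.523, 0.524, -0.476]
ft_force: [-0.0, 1.0, -0.9]
grip_width: 0.0868
```

Call:
arm_command:
  plan:
    - [[0.1,-1.9,0],0]
    - [[0.15,-3.8,0],0]
    - [[0.2,-5.4,0],0]
    - [[0.22,-6.08,0],0]
    - [[0.22,-6.08,0],0]

```text
time: 8.1
position: [0.5129, -0.0525, 0.1883]
tool_rot: [0.474, -0.524, 0.526, -0.474]
ft_force: [-0.3, -0.4, -0.1]
grip_width: 0.087
```

Call:
arm_command:
  plan:
    - [[0,0,-1.0],0]
    - [[0,0,-2.3],0]
    - [[0,0,-3.6],0]
    - [[0,0,-4.5],0]
    - [[0,0,-4.5],0]

```text
time: 8.6
position: [0.51, -0.0479, 0.0728]
tool_rot: [-0.476, 0.526, -0.522, 0.474]
ft_force: [-1.2, -0.4, 0.7]
grip_width: 0.087
```

Run:
```python
from h import *
s=camera("side"); crop(s,270,120,390,220,6,"pics/s5.png"); print(get_obs()["position"],get_obs()["ft_force"])
```

```text
[ 0.51124138 -0.04840842  0.07424677] [-0.27698997  0.40535482  0.29528292]
```

View pics/s5.png

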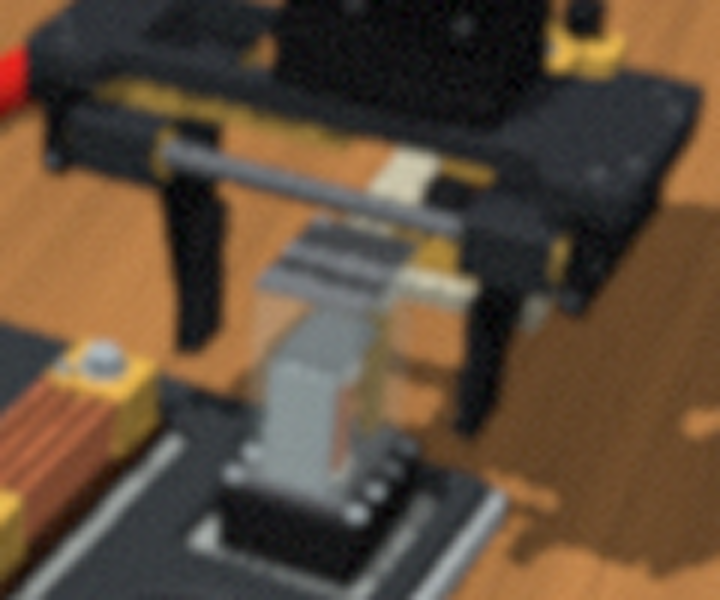

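Call:
arm_command:
  plan:
    - [[0.04,-0.04,-0.25],0]
    - [[0.04,-0.04,-0.25],0]
    - [[0.04,-0.04,-0.25],0]

```text
time: 8.95
position: [0.5139, -0.0509, 0.0695]
tool_rot: [0.475, -0.523, 0.524, -0.475]
ft_force: [0.2, 0.0, 0.2]
grip_width: 0.0872
```

Call:
arm_command:
  plan:
    - [[0,0,0],0]
    - [[0,0,0],0]
    - [[0,0,0],0]
    - [[0,0,0],0]
    - [[0,0,0],0]
  fingers: -1
  force: 25

```text
time: 9.45
position: [0.5132, -0.0509, 0.0686]
tool_rot: [0.475, -0.524, 0.524, -0.475]
ft_force: [-0.1, -0.2, 0.7]
grip_width: 0.0549
```

Call:
arm_command:
  plan:
    - [[0,0,0],0]
    - [[0,0,0],0]
    - [[0,0,0],0]
    - [[0,0,0],0]
    - [[0,0,0],0]

```text
time: 9.95
position: [0.513, -0.0508, 0.0685]
tool_rot: [-0.475, 0.524, -0.524, 0.475]
ft_force: [-0.4, -0.3, -1.0]
grip_width: 0.0359
```

Call:
arm_command:
  plan:
    - [[0,0,0.5],0]
    - [[0,0,1.4],0]
    - [[0,0,2.4],0]
    - [[0,0,2.9],0]
    - [[0,0.3,3.0],0]

```text
time: 10.45
position: [0.5146, -0.044, 0.1458]
tool_rot: [0.474, -0.523, 0.526, -0.476]
ft_force: [0.1, 0.5, -2.6]
grip_width: 0.0359
```

Call:
arm_command:
  plan:
    - [[0,1.0,0],0]
    - [[0,2.4,0],0]
    - [[0,4.0,0],0]
    - [[-0.03,5.6,0],0]
    - [[-0.05,7.2,0],0]

```text
time: 10.95
position: [0.5107, 0.1386, 0.143]
tool_rot: [-0.475, 0.524, -0.523, 0.474]
ft_force: [1.1, 0.1, -3.0]
grip_width: 0.0359
```

Call:
arm_command:
  plan:
    - [[0,1.6,0],0]
    - [[0,3.0,0],0]
    - [[0,4.2,0],0]
    - [[0,4.9,0],0]
    - [[0,5.04,0],0]

```text
time: 11.45
position: [0.5106, 0.265, 0.1428]
tool_rot: [-0.476, 0.523, -0.523, 0.475]
ft_force: [-0.9, -0.7, -2.6]
grip_width: 0.0357
```

Call:
arm_command:
  plan:
    - [[0,0,-0.8],0]
    - [[0,0,-1.8],0]
    - [[0,0,-2.6],0]
    - [[0,0,-3.1],0]
    - [[0,0,-3.1],0]

```text
time: 11.95
position: [0.5102, 0.2616, 0.0641]
tool_rot: [-0.476, 0.525, -0.523, 0.473]
ft_force: [-0.3, -0.1, -2.2]
grip_width: 0.036
```

Touchdown expected at TCP ≈ 0.0615.

Call:
arm_command:
  plan:
    - [[0,0,-0.06],0]
    - [[0,0,-0.12],0]
    - [[0,0,-0.16],0]
    - [[0,0,-0.16],0]

```text
time: 12.35
position: [0.5123, 0.2628, 0.0627]
tool_rot: [0.475, -0.524, 0.524, -0.475]
ft_force: [1.1, -0.6, -2.5]
grip_width: 0.0359
```

Call:
arm_command:
  plan:
    - [[0,0,-0.03],0]
    - [[0,0,-0.06],0]
    - [[0,0,-0.09],0]
    - [[0,0,-0.09],0]

```text
time: 12.75
position: [0.5122, 0.2628, 0.0614]
tool_rot: [0.475, -0.524, 0.524, -0.475]
ft_force: [-2.6, -0.7, 6.4]
grip_width: 0.0355
```

Call:
arm_command:
  plan:
    - [[0,0,0],0]
    - [[0,0,0],0]
    - [[0,0,0],0]
    - [[0,0,0],0]
  fingers: 1

```text
time: 13.15
position: [0.512, 0.2627, 0.0597]
tool_rot: [0.475, -0.524, 0.524, -0.475]
ft_force: [-0.4, 0.5, -0.3]
grip_width: 0.06
```

Call:
arm_command:
  plan:
    - [[0,0,0.6],0]
    - [[0,0,2],0]
    - [[0,0,3.5],0]
    - [[0,-1,4.5],0]
    - [[0,-2.5,5.1],0]

```text
time: 13.65
position: [0.5133, 0.2012, 0.1897]
tool_rot: [0.474, -0.522, 0.524, -0.477]
ft_force: [1.3, -0.4, -0.3]
grip_width: 0.0864
```

Call:
arm_command:
  plan:
    - [[0.05,-1.5,0],0.1]
    - [[0.1,-3.3,0],0.2]
    - [[0.15,-5.2,0],0.3]
    - [[0.2,-7.1,0],0.4]
    - [[0.2,-9,0],0.5]

```text
time: 14.15
position: [0.5169, -0.0267, 0.1873]
tool_rot: [0.486, -0.513, 0.513, -0.487]
ft_force: [1.0, 0.5, -0.4]
grip_width: 0.0871
```

Call:
arm_command:
  plan:
    - [[0.05,-1.9,0],0]
    - [[0.1,-3.8,0],0]
    - [[0.15,-5.7,0],0]
    - [[0.18,-7.6,0],0]
    - [[0.19,-9.5,0],0]

```text
time: 14.65
position: [0.5214, -0.2643, 0.1871]
tool_rot: [-0.486, 0.513, -0.513, 0.486]
ft_force: [1.2, 1.0, 0.8]
grip_width: 0.087
```

Call:
arm_command:
  plan:
    - [[0,-1.6,0],0]
    - [[0,-2.3,-0.5],0]
    - [[0,-2.4,-2],0]
    - [[0,-2.4,-3],0]
    - [[0,-2.4,-3],0]

```text
time: 15.15
position: [0.5187, -0.3191, 0.1077]
tool_rot: [-0.486, 0.517, -0.509, 0.486]
ft_force: [0.2, 0.8, -0.2]
grip_width: 0.0873
```

Run:
```python
from h import *
import pickle
s=camera("side");t=camera("top");pickle.dump((t,s),open("c1.pkl","wb"))
crop(s,300,50,420,180,5,"pics/s6.png");cv2.imwrite("pics/t6.png",t["pixels"][...,::-1]); print(get_obs()["position"],get_obs()["tool_rot"])
```

```text
[ 0.5214252  -0.32116914  0.11165237] [-0.48645433  0.51396923 -0.51236763  0.48649483]
```

View pics/s6.png

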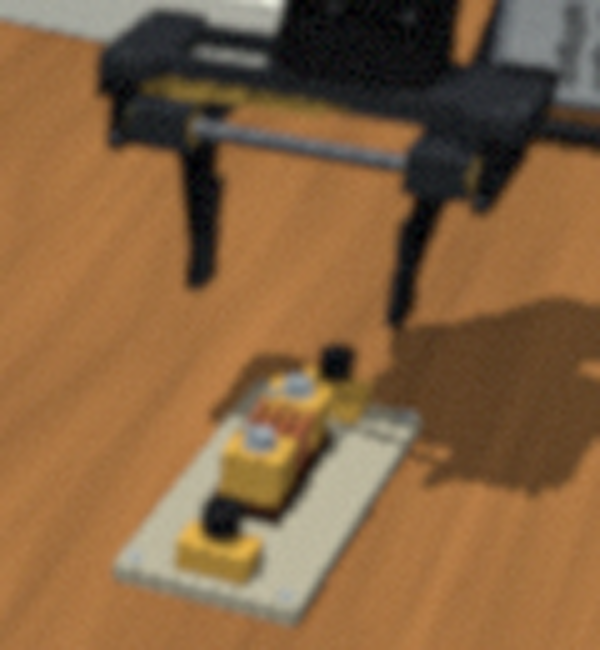

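View pics/t6.png

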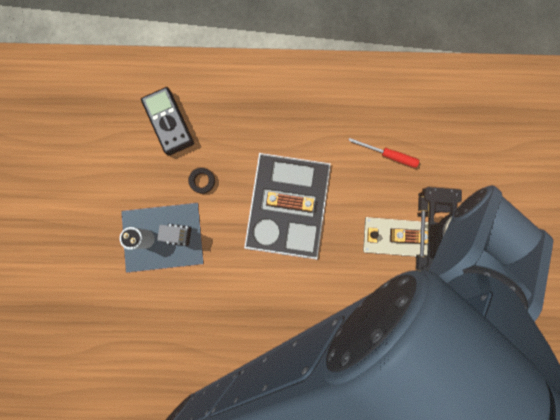

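Run:
```python
from h import *
import pickle
t,s=pickle.load(open("c1.pkl","rb"))
hsv=cv2.cvtColor(t["pixels"],cv2.COLOR_RGB2HSV);S,V=hsv[...,1].astype(int),hsv[...,2].astype(int)
def comp(mask,box,z,name,c=t):
    m=np.zeros_like(mask); x0,y0,x1,y1=box; m[y0:y1,x0:x1]=mask[y0:y1,x0:x1]
    n,l,st,ce=cv2.connectedComponentsWithStats(m.astype(np.uint8));k=1+np.argmax(st[1:,4])
    cs,_=cv2.findContours((l==k).astype(np.uint8),cv2.RETR_EXTERNAL,cv2.CHAIN_APPROX_NONE)
    P=ray(c,cs[0][:,0],z)[:,:2]*1000; r=cv2.minAreaRect(P.astype(np.float32))
    print(name,"cen",np.round(r[0],1),"size",np.round(r[1],1),"ang",round(r[2],2),"centroid",ray(c,ce[k],z)[0,:2]*1000)
L=(S<60)&(V>120)
comp(L,(250,215,283,248),.011,"round");comp(L,(283,218,318,252),.011,"sq");comp(L,(265,155,320,192),.011,"short")
hs=cv2.cvtColor(s["pixels"],cv2.COLOR_RGB2HSV)
L2=(hs[...,1]<60)&(hs[...,2]>120)
cv2.imwrite("pics/sfull6.png",s["pixels"][...,::-1])
```

```text
round cen [525.2  36.9] size [64.2 64.3] ang 1.26 centroid [524.51944456  37.72622606]
sq cen [512.9 -51.2] size [71.7 67.9] ang 82.92 centroid [512.65373421 -51.22213449]
short cen [676.5 -27. ] size [105.1  52.7] ang 83.03 centroid [676.37649736 -27.2326355 ]
```

Call:
arm_command:
  plan:
    - [[0,-0.03,-1],0]
    - [[0,-0.03,-2.2],0]
    - [[0,-0.03,-3.2],0]
    - [[0,-0.03,-3.5],0]
    - [[0,-0.03,-3.5],0]

```text
time: 15.75
position: [0.5221, -0.3227, 0.0251]
tool_rot: [-0.486, 0.513, -0.513, 0.486]
ft_force: [0.4, -0.5, -0.1]
grip_width: 0.0871
```

Call:
arm_command:
  plan:
    - [[0,0,-0.05],0]
    - [[0,0,-0.05],0]
    - [[0,0,-0.05],0]

```text
time: 16.05
position: [0.5224, -0.3236, 0.0249]
tool_rot: [0.486, -0.512, 0.514, -0.486]
ft_force: [-0.4, -0.3, -0.4]
grip_width: 0.0871
```

Call:
arm_command:
  plan:
    - [[0,0.03,-0.08],0]
    - [[0,0.03,-0.08],0]
    - [[0,0.03,-0.08],0]

```text
time: 16.35
position: [0.5216, -0.3223, 0.0216]
tool_rot: [0.486, -0.513, 0.513, -0.486]
ft_force: [-0.3, -0.2, -0.1]
grip_width: 0.0871
```

Run:
```python
from h import *
s=camera("side");crop(s,320,100,400,170,8,"pics/s7.png"); print(get_obs()["position"])
```

```text
[ 0.52163898 -0.32230682  0.02156555]
```

View pics/s7.png

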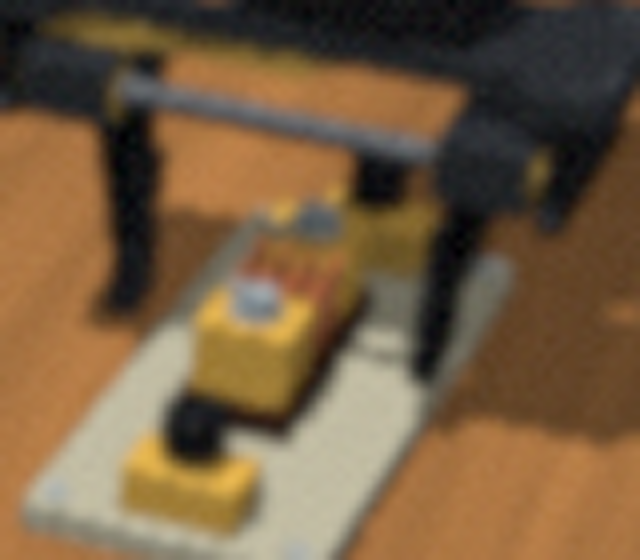

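Call:
arm_command:
  plan:
    - [[0,0,0.04],0]
    - [[0,0,0.04],0]
    - [[0,0,0.04],0]
    - [[0,0,0.04],0]
    - [[0,0,0.04],0]
  fingers: -1
  force: 35

```text
time: 16.9
position: [0.5216, -0.3223, 0.0225]
tool_rot: [-0.486, 0.513, -0.513, 0.486]
ft_force: [0.4, 0.9, -1.0]
grip_width: 0.055
```

Call:
arm_command:
  plan:
    - [[0,0,0],0]
    - [[0,0,0],0]
    - [[0,0,0],0]
    - [[0,0,0],0]
    - [[0,0,0],0]

```text
time: 17.4
position: [0.5216, -0.3223, 0.0225]
tool_rot: [-0.486, 0.513, -0.513, 0.486]
ft_force: [-0.1, -0.1, -0.2]
grip_width: 0.0258
```

Call:
arm_command:
  plan:
    - [[0,0,0],0]
    - [[0,0,0],0]

```text
time: 17.6
position: [0.5216, -0.3223, 0.0225]
tool_rot: [-0.486, 0.513, -0.513, 0.486]
ft_force: [-0.1, 0.8, -0.6]
grip_width: 0.0256
```

Call:
arm_command:
  plan:
    - [[0,0,0.5],0]
    - [[0,0,1.5],0]
    - [[0,0,2.7],0]
    - [[0.1,0.2,3.5],0]
    - [[0.4,0.7,3.9],0]

```text
time: 18.1
position: [0.5321, -0.3059, 0.1224]
tool_rot: [0.486, -0.513, 0.515, -0.486]
ft_force: [0.3, -0.4, -3.4]
grip_width: 0.0257
```

Call:
arm_command:
  plan:
    - [[0.6,1.1,0],-0.1]
    - [[1.3,2.4,0],-0.3]
    - [[2.0,3.7,0],-0.5]
    - [[2.7,5.0,0],-0.7]
    - [[3.4,6.4,0],-0.8]

```text
time: 18.6
position: [0.6165, -0.1423, 0.1193]
tool_rot: [-0.468, 0.531, -0.529, 0.468]
ft_force: [1.6, -0.5, -4.2]
grip_width: 0.0257
```

Call:
arm_command:
  plan:
    - [[0.7,1.4,0],0]
    - [[1.4,2.8,0],0]
    - [[2.0,3.9,0],0]
    - [[2.35,4.6,0],0]
    - [[2.4,4.71,0],0]

```text
time: 19.1
position: [0.6767, -0.0238, 0.1193]
tool_rot: [-0.469, 0.53, -0.529, 0.469]
ft_force: [-0.9, -0.4, -4.2]
grip_width: 0.0256
```

Call:
arm_command:
  plan:
    - [[0,0,-0.8],0]
    - [[0,0,-1.6],0]
    - [[0,0,-2.2],0]
    - [[0,0,-2.4],0]
    - [[0,0,-2.4],0]

```text
time: 19.6
position: [0.6757, -0.0277, 0.0589]
tool_rot: [-0.468, 0.531, -0.53, 0.467]
ft_force: [-0.4, -0.0, -4.4]
grip_width: 0.0256
```

Run:
```python
from h import *
s=camera("side");crop(s,190,80,350,260,4,"pics/s8.png"); print(get_obs()["position"],get_obs()["tool_rot"])
t=camera("top");crop(t,230,130,350,270,4,"pics/t8.png")
```

```text
[ 0.67657444 -0.02766562  0.05993592] [-0.46802316  0.53023813 -0.5300713   0.4677887 ]
```

View pics/s8.png

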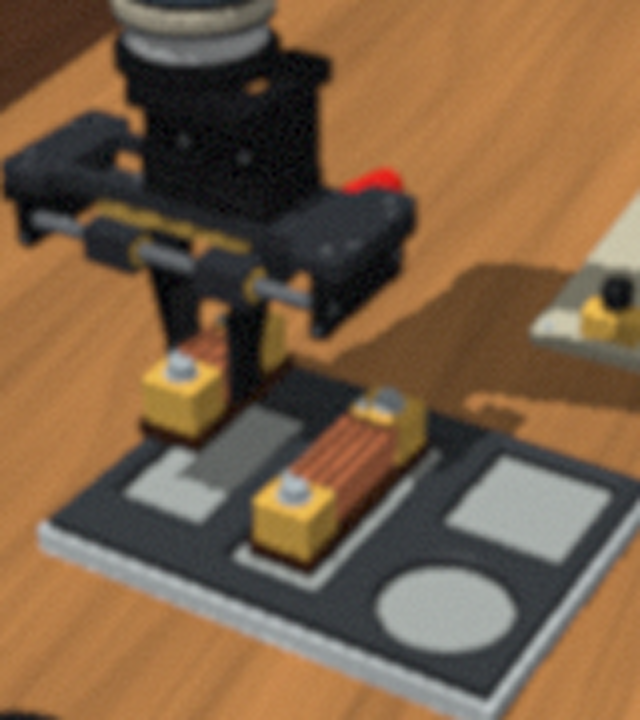

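View pics/t8.png

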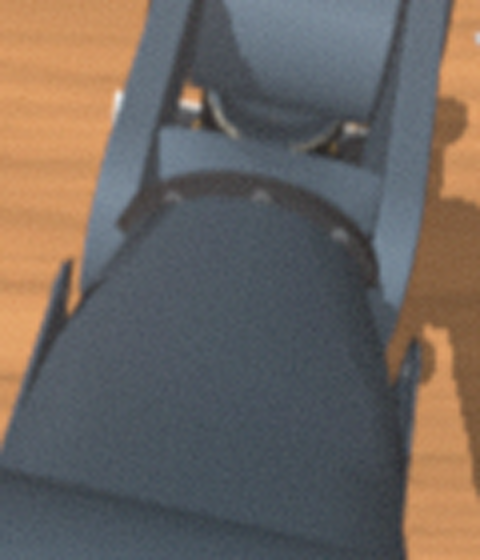

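Call:
arm_command:
  plan:
    - [[0,0.02,-0.5],0]
    - [[0,0.02,-1.0],0]
    - [[0,0.02,-1.3],0]
    - [[0,0.02,-1.4],0]
    - [[0,0.02,-1.4],0]

```text
time: 20.2
position: [0.6761, -0.0264, 0.0241]
tool_rot: [-0.468, 0.53, -0.529, 0.468]
ft_force: [0.2, -0.2, -4.8]
grip_width: 0.0262
```

Call:
arm_command:
  plan:
    - [[0,0,-0.03],0]
    - [[0,0,-0.06],0]
    - [[0,0,-0.08],0]
    - [[0,0,-0.08],0]

```text
time: 20.6
position: [0.6768, -0.0266, 0.0233]
tool_rot: [0.468, -0.53, 0.53, -0.468]
ft_force: [0.4, 0.8, -3.7]
grip_width: 0.0258
```

Call:
arm_command:
  plan:
    - [[0,0,-0.03],0]
    - [[0,0,-0.05],0]
    - [[0,0,-0.05],0]

```text
time: 20.9
position: [0.6769, -0.0266, 0.0226]
tool_rot: [0.468, -0.53, 0.53, -0.468]
ft_force: [-2.6, -0.2, 0.8]
grip_width: 0.0256
```

Run:
```python
from h import *
s=camera("side");crop(s,190,120,350,260,4.5,"pics/s9.png"); print(get_obs()["position"],get_obs()["ft_force"])
```

```text
[ 0.67691135 -0.02659296  0.0225732 ] [-0.97506569  0.21787873  1.65674143]
```

View pics/s9.png

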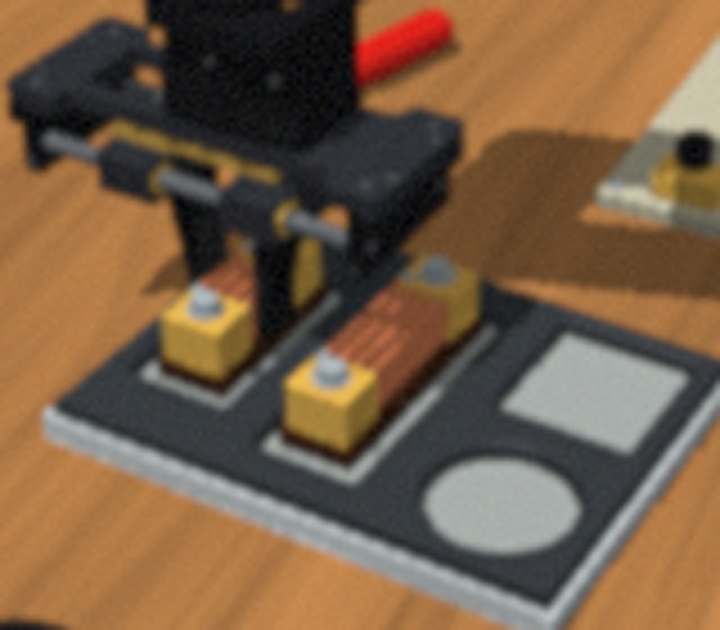

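Call:
arm_command:
  plan:
    - [[0,0,0],0]
    - [[0,0,0],0]
    - [[0,0,0],0]
    - [[0,0,0],0]
  fingers: 0.1

```text
time: 21.35
position: [0.6768, -0.0266, 0.0218]
tool_rot: [0.468, -0.53, 0.53, -0.468]
ft_force: [-0.2, 0.1, 0.6]
grip_width: 0.0456
```

Call:
arm_command:
  plan:
    - [[0,0,0.5],0]
    - [[0,0,1.5],0]
    - [[0,0,2.5],0]
    - [[-0.5,0,2.8],0]
    - [[-1.5,0.1,2.8],0]

```text
time: 21.85
position: [0.6428, -0.025, 0.0952]
tool_rot: [0.466, -0.527, 0.533, -0.47]
ft_force: [0.6, -0.3, 0.2]
grip_width: 0.048
```

Call:
arm_command:
  plan:
    - [[-0.8,0.1,0],0]
    - [[-1.52,0.17,0],0]
    - [[-1.52,0.17,0],0]
    - [[-1.52,0.17,0],0]

```text
time: 22.25
position: [0.6024, -0.02, 0.0927]
tool_rot: [0.468, -0.529, 0.531, -0.469]
ft_force: [0.7, -0.4, -0.8]
grip_width: 0.0477
```

Run:
```python
from h import *
s=camera("side");crop(s,190,80,350,260,4,"pics/s10.png"); print(get_obs()["position"],get_obs()["tool_rot"])
```

```text
[ 0.60297494 -0.02021186  0.09264482] [ 0.4673677  -0.52913026  0.53093731 -0.46871546]
```

View pics/s10.png

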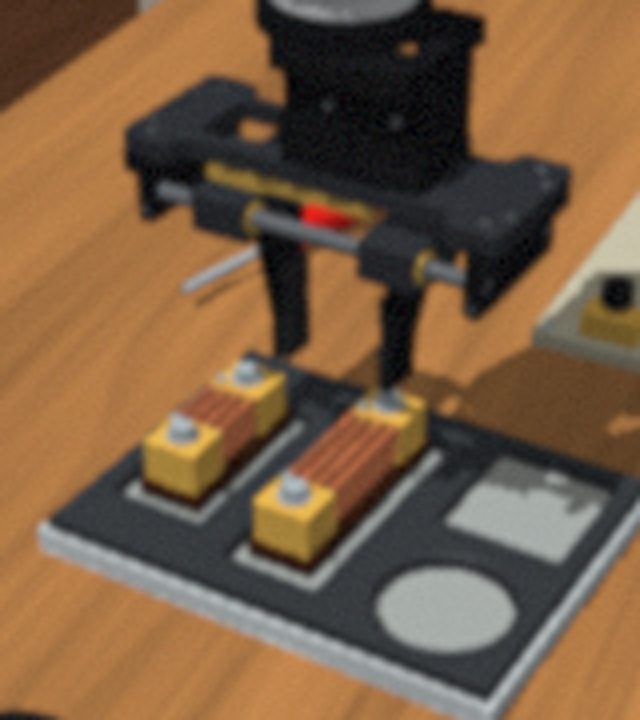

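Short shunt is seated flat in its recess; the gripper is over the long shunt. Descend.

Call:
arm_command:
  plan:
    - [[-0.04,0.02,-0.8],0]
    - [[-0.04,0.02,-1.7],0]
    - [[-0.04,0.02,-2.5],0]
    - [[-0.04,0.02,-2.7],0]
    - [[-0.04,0.02,-2.7],0]

```text
time: 22.8
position: [0.6007, -0.0194, 0.0236]
tool_rot: [-0.468, 0.53, -0.53, 0.468]
ft_force: [0.0, -0.2, 0.2]
grip_width: 0.0478
```

Call:
arm_command:
  plan:
    - [[0,0,0],0]
    - [[0,0,0],0]

```text
time: 23.0
position: [0.6013, -0.0196, 0.0254]
tool_rot: [0.468, -0.529, 0.531, -0.469]
ft_force: [0.3, 0.0, 0.2]
grip_width: 0.0482
```

Call:
arm_command:
  plan:
    - [[0,0,-0.08],0]
    - [[0,0,-0.08],0]
    - [[0,0,-0.08],0]

```text
time: 23.3
position: [0.6003, -0.0193, 0.0226]
tool_rot: [0.468, -0.53, 0.53, -0.468]
ft_force: [0.6, -0.4, 0.1]
grip_width: 0.0475
```

Call:
arm_command:
  plan:
    - [[0,0,0],0]
    - [[0,0,0],0]
    - [[0,0,0],0]
    - [[0,0,0],0]
    - [[0,0,0],0]
  fingers: -1
  force: 40

```text
time: 23.8
position: [0.601, -0.0195, 0.0224]
tool_rot: [0.468, -0.53, 0.53, -0.468]
ft_force: [1.7, 0.0, -1.1]
grip_width: 0.0258
```

Call:
arm_command:
  plan:
    - [[0,0,0],0]
    - [[0,0,0],0]
    - [[0,0,0],0]

```text
time: 24.1
position: [0.6007, -0.0194, 0.0224]
tool_rot: [0.468, -0.53, 0.53, -0.468]
ft_force: [1.8, -0.7, 0.1]
grip_width: 0.0258
```

Run:
```python
from h import *
s=camera("side");crop(s,190,120,350,260,4.5,"pics/s11.png"); print(get_obs()["position"],get_obs()["ft_force"])
```

```text
[ 0.60062298 -0.01945186  0.0223875 ] [ 2.08891333  0.17086237 -1.09929946]
```

View pics/s11.png

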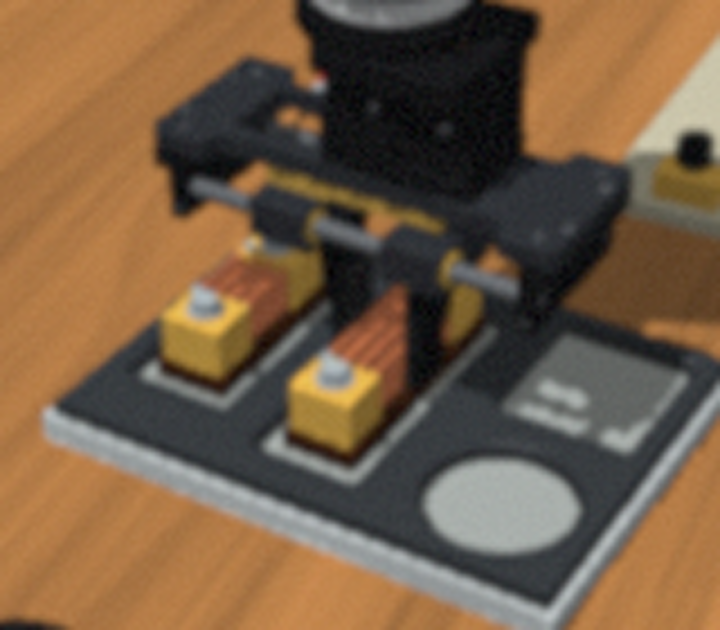

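Call:
arm_command:
  plan:
    - [[0,0,0.5],0]
    - [[0,0,1.5],0]
    - [[0,0,2.7],0]
    - [[0,0,3.6],0]
    - [[-0.1,-0.4,4.0],0]

```text
time: 24.65
position: [0.5973, -0.0285, 0.1244]
tool_rot: [0.468, -0.529, 0.53, -0.469]
ft_force: [0.9, -0.6, -4.8]
grip_width: 0.0259
```

Call:
arm_command:
  plan:
    - [[-0.3,-1.1,0],0.1]
    - [[-0.7,-2.5,0],0.3]
    - [[-1.1,-3.9,0],0.5]
    - [[-1.5,-5.3,0],0.7]
    - [[-1.9,-6.7,0],0.76]

```text
time: 25.15
position: [0.5475, -0.1978, 0.1213]
tool_rot: [-0.486, 0.516, -0.513, 0.485]
ft_force: [0.4, -0.7, -3.9]
grip_width: 0.0258
```

Call:
arm_command:
  plan:
    - [[-0.4,-1.4,0],0]
    - [[-0.8,-2.8,0],0]
    - [[-1.1,-4.0,0],0]
    - [[-1.28,-4.7,0],0]
    - [[-1.33,-4.85,0],0]

```text
time: 25.65
position: [0.5154, -0.32, 0.1216]
tool_rot: [-0.485, 0.515, -0.514, 0.484]
ft_force: [-0.3, 0.7, -4.5]
grip_width: 0.0259
```

Call:
arm_command:
  plan:
    - [[0,0,-0.8],0]
    - [[0,0,-1.8],0]
    - [[0,0,-2.4],0]
    - [[0,0,-2.6],0]
    - [[0,0,-2.6],0]

```text
time: 26.15
position: [0.5166, -0.3169, 0.0564]
tool_rot: [-0.486, 0.515, -0.513, 0.486]
ft_force: [0.8, 0.6, -3.7]
grip_width: 0.0259
```

Run:
```python
from h import *
s=camera("side");crop(s,310,60,410,170,6,"pics/s12.png"); o=get_obs();print(o["position"],o["tool_rot"],o["ft_force"])
t=camera("top");crop(t,340,180,470,290,5,"pics/t12.png")
```

```text
[ 0.5172142  -0.31755427  0.05734184] [-0.48557579  0.51410942 -0.51388155  0.48562682] [-3.13661842e-03 -1.14535353e+00 -4.79472578e+00]
```

View pics/s12.png

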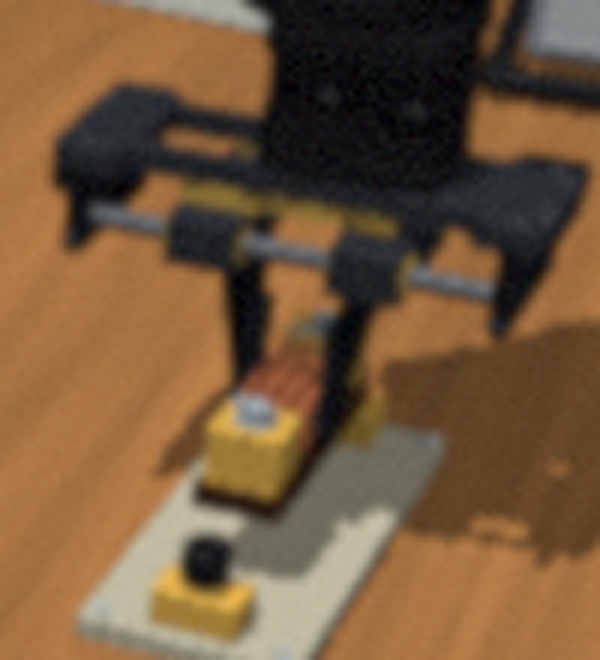

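View pics/t12.png

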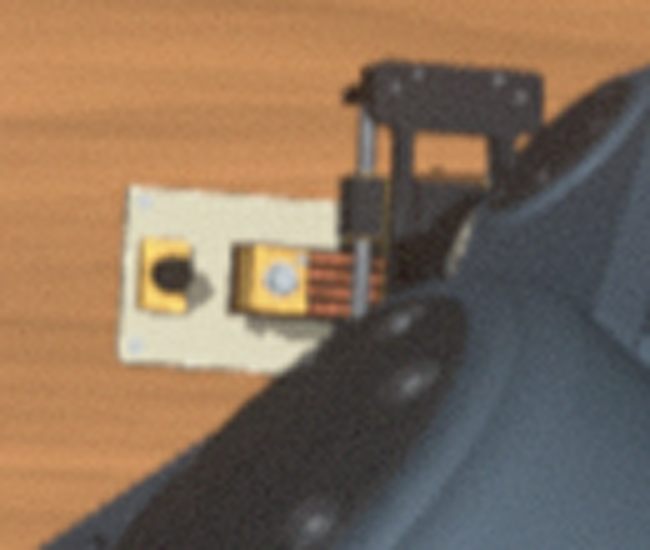

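Run:
```python
from h import *
t=camera("top")
print(ray(t,[[396.4,235.6]],.085)*1000, get_obs()["position"])
```

```text
[[ 519.4091689  -273.52919714   85.        ]] [ 0.51773823 -0.31837152  0.05832082]
```

Consistent with the intended pose (520.2, -273.6). Lower.

Call:
arm_command:
  plan:
    - [[0.02,0,-0.5],0]
    - [[0.02,0,-1.0],0]
    - [[0.02,0,-1.25],0]
    - [[0.02,0,-1.3],0]
    - [[0.02,0,-1.3],0]

```text
time: 26.8
position: [0.5171, -0.3179, 0.0241]
tool_rot: [-0.485, 0.515, -0.514, 0.485]
ft_force: [-0.0, 0.6, -4.2]
grip_width: 0.0256
```

Call:
arm_command:
  plan:
    - [[0,0,-0.03],0]
    - [[0,0,-0.06],0]
    - [[0,0,-0.06],0]
    - [[0,0,-0.06],0]

```text
time: 27.2
position: [0.5175, -0.3182, 0.0236]
tool_rot: [0.485, -0.514, 0.514, -0.485]
ft_force: [-0.5, 0.1, -4.5]
grip_width: 0.026
```

Call:
arm_command:
  plan:
    - [[0,0,-0.03],0]
    - [[0,0,-0.06],0]
    - [[0,0,-0.07],0]
    - [[0,0,-0.07],0]

```text
time: 27.6
position: [0.5176, -0.3182, 0.0223]
tool_rot: [0.485, -0.514, 0.514, -0.485]
ft_force: [-1.4, 1.1, 3.7]
grip_width: 0.0256
```

Contact (3.7 N). Release and back off.

Call:
arm_command:
  plan:
    - [[0,0,0],0]
    - [[0,0,0],0]
    - [[0,0,0],0]
    - [[0,0,0],0]
    - [[0,0,0],0]
  fingers: 0.4

```text
time: 28.1
position: [0.5175, -0.3181, 0.0214]
tool_rot: [0.485, -0.514, 0.514, -0.485]
ft_force: [0.6, -0.3, -0.2]
grip_width: 0.0568
```

Call:
arm_command:
  plan:
    - [[0,0,0.5],0]
    - [[0,0,1.7],0]
    - [[0,0,3.4],0]
    - [[0,1,5.0],0]
    - [[0,2.8,6.3],0]
  fingers: 1

```text
time: 28.6
position: [0.519, -0.2551, 0.1796]
tool_rot: [0.484, -0.513, 0.517, -0.485]
ft_force: [0.3, -0.4, 0.3]
grip_width: 0.0855
```

Call:
arm_command:
  plan:
    - [[0,1.8,0],0]
    - [[0,3.7,0],0]
    - [[0,5.6,0],0]
    - [[0,7.5,0],0]
    - [[0,9.4,0],0]

```text
time: 29.1
position: [0.5173, -0.0158, 0.1769]
tool_rot: [0.485, -0.514, 0.515, -0.486]
ft_force: [0.2, -0.4, 0.5]
grip_width: 0.087
```

Run:
```python
from h import *
import pickle
s=camera("side");t=camera("top");pickle.dump((t,s),open("c2.pkl","wb"));print(get_obs()["position"])
crop(t,355,205,455,270,7,"pics/t13.png");crop(t,100,180,240,290,5,"pics/t13m.png");crop(s,150,270,330,420,4,"pics/s13.png")
```

```text
[ 0.51584844 -0.01196015  0.1766426 ]
```

View pics/t13.png

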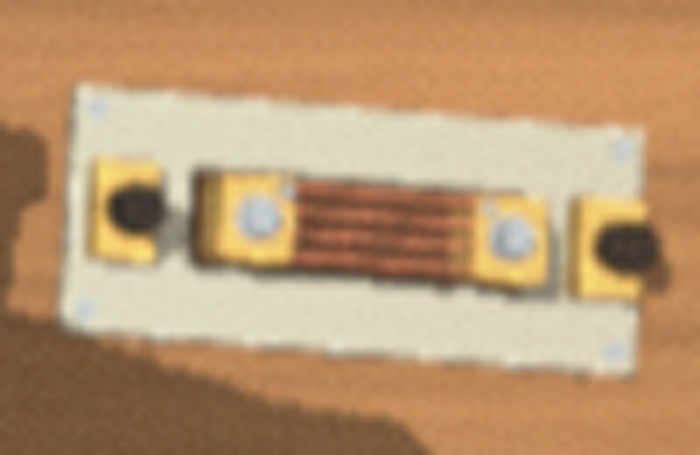

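View pics/t13m.png

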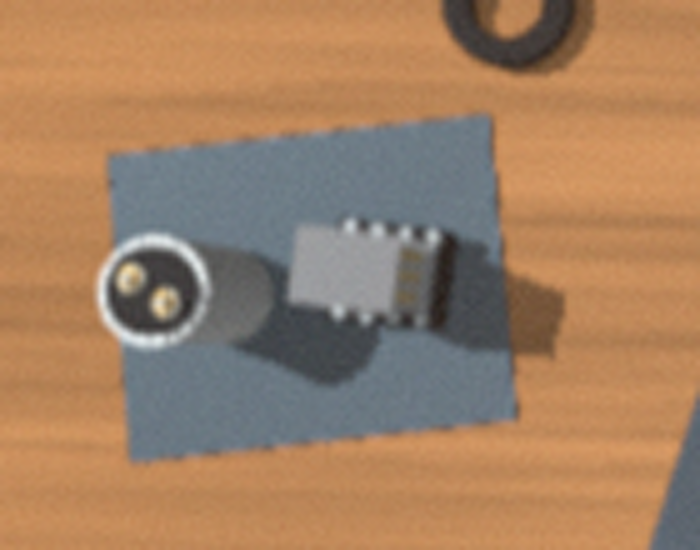

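View pics/s13.png

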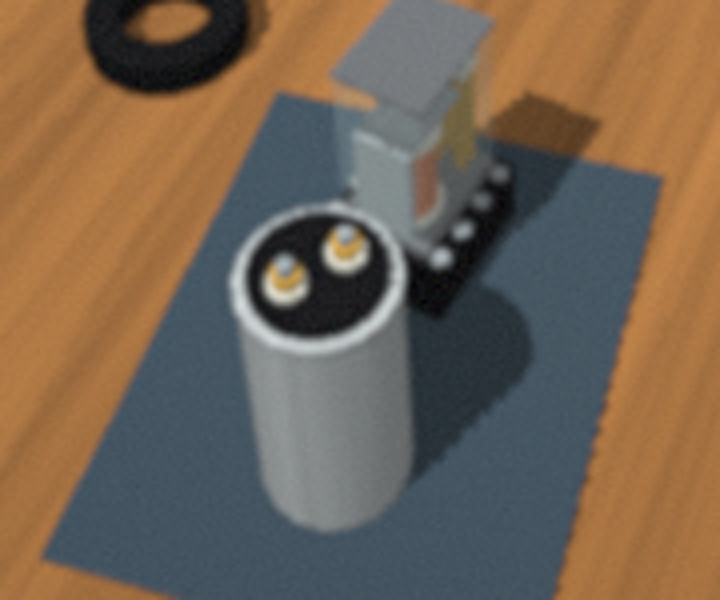

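Run:
```python
from h import *
import pickle
t,s=pickle.load(open("c2.pkl","rb"))
f=lambda p,o,k:np.array(p,float)/k+o
B=ray(t,f([[260,217],[513,237]],[355,205],7),.050)*1000;K=ray(t,f([[135,208],[628,245]],[355,205],7),.044)*1000
print(B.round(1).tolist(),B.mean(0),np.degrees(np.arctan2(*(B[0]-B[1])[[1,0]])));print(K.round(1).tolist(),K.mean(0),np.degrees(np.arctan2(*(K[0]-K[1])[[1,0]])))
# cap, relay on mat
print(ray(t,f([[153,292]],[100,180],5),.103)*1000)
R=f([[298,224],[405,230],[395,313],[288,302]],[100,180],5)
X=ray(t,R,.107)[:,:2]*1000;print(X.mean(0),cv2.minAreaRect(X.astype(np.float32)))
```

```text
[[519.4, -274.3, 50.0], [514.3, -363.5, 50.0]] [ 516.81390814 -318.90494109   50.        ] 86.73721591216555
[[521.8, -231.8, 44.0], [512.5, -406.8, 44.0]] [ 517.12906249 -319.26129785   44.        ] 86.96545441495799
[[498.77457574 350.5073842  103.        ]]
[512.15601172 260.11967341] ((512.6239624023438, 260.1070556640625), (49.82980728149414, 38.58526611328125), 85.65312957763672)
```

Call:
arm_command:
  plan:
    - [[-0.05,1.6,0],-0.2]
    - [[-0.1,3.5,0],-0.4]
    - [[-0.15,5.4,0],-0.4]
    - [[-0.16,7.3,0],-0.4]
    - [[-0.16,9.0,0],-0.4]

```text
time: 29.7
position: [0.5137, 0.2089, 0.1767]
tool_rot: [0.476, -0.522, 0.523, -0.477]
ft_force: [0.7, -0.9, -0.4]
grip_width: 0.0871
```

Call:
arm_command:
  plan:
    - [[0,1.4,0],0]
    - [[0,1.94,-0.5],0]
    - [[0,1.94,-2],0]
    - [[0,1.94,-3.6],0]
    - [[0,1.94,-3.9],0]

```text
time: 30.2
position: [0.5102, 0.254, 0.0743]
tool_rot: [-0.479, 0.524, -0.521, 0.473]
ft_force: [-1.2, -1.3, 0.2]
grip_width: 0.0871
```

Call:
arm_command:
  plan:
    - [[0,0,0],0]
    - [[0,0,0],0]
    - [[0,0,0],0]

```text
time: 30.5
position: [0.5151, 0.2559, 0.0802]
tool_rot: [0.475, -0.522, 0.523, -0.477]
ft_force: [0.2, -0.6, 0.5]
grip_width: 0.0872
```

Run:
```python
from h import *
s=camera("side");crop(s,130,180,330,380,3,"pics/s14.png"); o=get_obs();print(o["position"],o["tool_rot"],o["ft_force"])
```

```text
[0.51488988 0.25602398 0.08021274] [ 0.47507208 -0.52206608  0.52328709 -0.47741403] [ 0.63239621 -1.46301811  0.53467515]
```

View pics/s14.png

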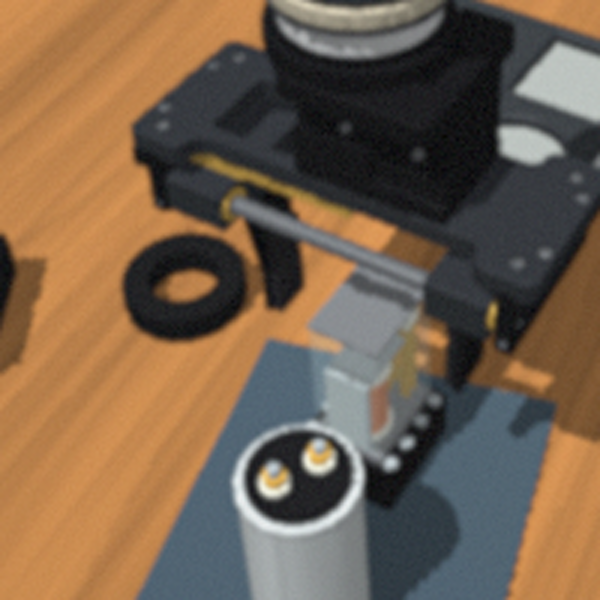

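Call:
arm_command:
  plan:
    - [[-0.1,0.2,-0.3],0]
    - [[-0.1,0.2,-0.7],0]
    - [[-0.1,0.2,-0.7],0]
    - [[-0.1,0.2,-0.7],0]

```text
time: 30.95
position: [0.5104, 0.261, 0.0603]
tool_rot: [-0.477, 0.523, -0.522, 0.476]
ft_force: [0.0, 0.0, -0.4]
grip_width: 0.0867
```

Call:
arm_command:
  plan:
    - [[0,0,0],0]
    - [[0,0,0],0]
    - [[0,0,0],0]
    - [[0,0,0],0]
    - [[0,0,0],0]
  fingers: -1
  force: 25

```text
time: 31.45
position: [0.511, 0.261, 0.0609]
tool_rot: [0.476, -0.523, 0.523, -0.476]
ft_force: [1.1, -0.2, -0.0]
grip_width: 0.0552
```

Call:
arm_command:
  plan:
    - [[0,0,0],0]
    - [[0,0,0],0]
    - [[0,0,0],0]
    - [[0,0,0],0]
    - [[0,0,0],0]

```text
time: 31.95
position: [0.5112, 0.261, 0.0608]
tool_rot: [0.476, -0.523, 0.523, -0.476]
ft_force: [1.0, -0.7, -1.0]
grip_width: 0.0358
```

Call:
arm_command:
  plan:
    - [[0,0,0.5],0]
    - [[0,0,1.4],0]
    - [[0,0,2.4],0]
    - [[0,0,3.1],0]
    - [[0,-0.3,3.2],0]

```text
time: 32.45
position: [0.5122, 0.2544, 0.1435]
tool_rot: [0.475, -0.522, 0.523, -0.478]
ft_force: [-0.3, -0.6, -2.9]
grip_width: 0.0354
```

Call:
arm_command:
  plan:
    - [[0,-1.0,0],-0.1]
    - [[0,-2.4,0],-0.2]
    - [[0,-4.0,0],-0.3]
    - [[0.03,-5.6,0],-0.36]
    - [[0.05,-7.2,0],-0.36]

```text
time: 32.95
position: [0.5108, 0.0717, 0.1402]
tool_rot: [-0.469, 0.53, -0.529, 0.468]
ft_force: [0.7, -1.0, -3.7]
grip_width: 0.0358
```

Call:
arm_command:
  plan:
    - [[0,-1.6,0],0]
    - [[0,-3.0,0],0]
    - [[0,-4.2,0],0]
    - [[0,-4.8,0],0]
    - [[0,-4.98,0],0]

```text
time: 33.45
position: [0.5116, -0.0525, 0.1404]
tool_rot: [-0.468, 0.531, -0.53, 0.467]
ft_force: [-0.3, -0.0, -2.6]
grip_width: 0.0362
```

Call:
arm_command:
  plan:
    - [[0,0,-0.7],0]
    - [[0,0,-1.5],0]
    - [[0,0,-2.0],0]
    - [[0,0,-2.2],0]
    - [[0,0,-2.2],0]

```text
time: 33.95
position: [0.5116, -0.0502, 0.0851]
tool_rot: [-0.469, 0.53, -0.529, 0.468]
ft_force: [-0.3, -0.2, -4.0]
grip_width: 0.0358
```

Run:
```python
from h import *
s=camera("side");crop(s,250,100,390,260,4,"pics/s15.png"); o=get_obs();print(o["position"],o["tool_rot"],o["ft_force"])
```

```text
[ 0.51217796 -0.05048009  0.08575422] [-0.4683544   0.52996888 -0.52964374  0.46824636] [ 0.04615225  0.35809163 -2.5495964 ]
```

View pics/s15.png

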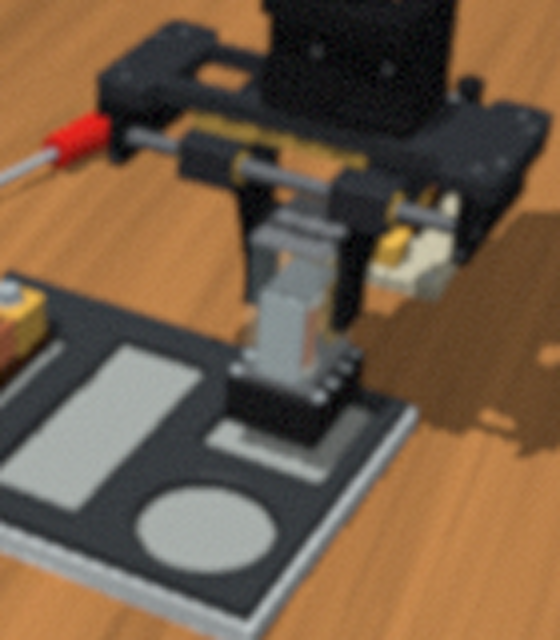

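Call:
arm_command:
  plan:
    - [[0.02,-0.03,-0.25],0]
    - [[0.02,-0.03,-0.5],0]
    - [[0.02,-0.03,-0.62],0]
    - [[0.02,-0.03,-0.62],0]

```text
time: 34.4
position: [0.5123, -0.0517, 0.0699]
tool_rot: [-0.468, 0.53, -0.53, 0.468]
ft_force: [-0.3, 0.8, -2.3]
grip_width: 0.036
```

Call:
arm_command:
  plan:
    - [[0,0,-0.03],0]
    - [[0,0,-0.06],0]
    - [[0,0,-0.08],0]
    - [[0,0,-0.08],0]

```text
time: 34.8
position: [0.5127, -0.0518, 0.0684]
tool_rot: [0.468, -0.53, 0.53, -0.468]
ft_force: [0.2, 0.4, -2.5]
grip_width: 0.0357
```

Call:
arm_command:
  plan:
    - [[0,0,-0.03],0]
    - [[0,0,-0.05],0]
    - [[0,0,-0.05],0]
    - [[0,0,-0.05],0]

```text
time: 35.2
position: [0.5128, -0.0519, 0.0678]
tool_rot: [0.468, -0.53, 0.53, -0.468]
ft_force: [-0.5, -0.3, 5.5]
grip_width: 0.0358
```

Run:
```python
from h import *
s=camera("side");crop(s,250,100,390,260,4,"pics/s16.png"); o=get_obs();print(o["position"],o["ft_force"])
```

```text
[ 0.51282354 -0.05185525  0.06777745] [-1.32534606 -0.30063565  6.24856347]
```

View pics/s16.png

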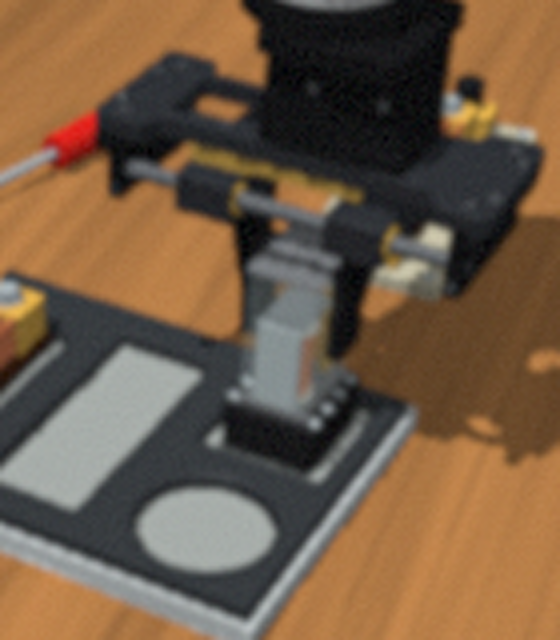

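Down in the recess at the expected height. Release, rise, go to the capacitor.

Call:
arm_command:
  plan:
    - [[0,0,0],0]
    - [[0,0,0],0]
    - [[0,0,0],0]
    - [[0,0,0],0]
  fingers: 1

```text
time: 35.65
position: [0.5127, -0.0518, 0.0669]
tool_rot: [-0.468, 0.53, -0.53, 0.468]
ft_force: [-0.6, 0.1, 0.1]
grip_width: 0.0599
```

Call:
arm_command:
  plan:
    - [[0,0,0.6],0]
    - [[0,0,2],0]
    - [[0,0,3.5],0]
    - [[0,0.7,4.5],0]
    - [[0,2,5],0]

```text
time: 36.15
position: [0.5147, -0.0031, 0.1947]
tool_rot: [0.466, -0.529, 0.532, -0.468]
ft_force: [1.1, -0.3, -0.3]
grip_width: 0.0868
```

Call:
arm_command:
  plan:
    - [[0,1.8,0],0]
    - [[-0.1,3.7,0],0]
    - [[-0.2,5.6,0],0]
    - [[-0.25,7.5,0],0]
    - [[-0.3,9.4,0],0]

```text
time: 36.65
position: [0.5047, 0.2351, 0.192]
tool_rot: [0.468, -0.53, 0.53, -0.468]
ft_force: [0.3, -1.4, -0.4]
grip_width: 0.087
```

Call:
arm_command:
  plan:
    - [[-0.1,1.7,0],0]
    - [[-0.2,3.3,0],0]
    - [[-0.23,4.4,0],0]
    - [[-0.23,4.73,0],0]
    - [[-0.23,4.73,0],0]

```text
time: 37.15
position: [0.499, 0.3522, 0.1917]
tool_rot: [0.469, -0.529, 0.53, -0.468]
ft_force: [-0.8, 0.0, 0.6]
grip_width: 0.0869
```

Call:
arm_command:
  plan:
    - [[0,0,-0.8],0]
    - [[0,0,-2.2],0]
    - [[0,0,-3.6],0]
    - [[0,0,-4.6],0]
    - [[0,0,-4.6],0]

```text
time: 37.65
position: [0.4968, 0.3481, 0.0735]
tool_rot: [-0.471, 0.531, -0.53, 0.464]
ft_force: [-0.1, -0.5, 0.8]
grip_width: 0.0872
```

Call:
arm_command:
  plan:
    - [[0,0,0],0]
    - [[0,0,0],0]

```text
time: 37.85
position: [0.5009, 0.3513, 0.0787]
tool_rot: [0.467, -0.53, 0.531, -0.469]
ft_force: [0.2, -0.3, -0.1]
grip_width: 0.0868
```

Run:
```python
from h import *
s=camera("side");crop(s,110,220,310,420,3,"pics/s17.png"); o=get_obs();print(o["position"],o["ft_force"])
```

```text
[0.50090016 0.35153603 0.07898321] [0.11087248 0.04832473 0.41618206]
```

View pics/s17.png

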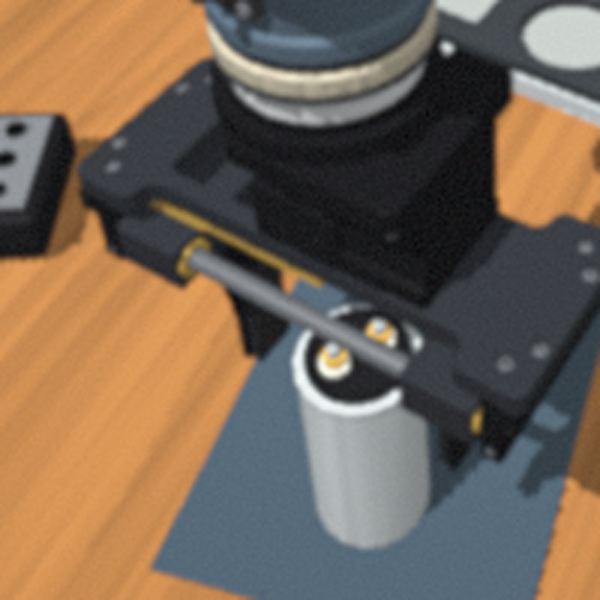

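Call:
arm_command:
  plan:
    - [[-0.05,0,-0.3],0]
    - [[-0.05,0,-0.68],0]
    - [[-0.05,0,-0.68],0]
    - [[-0.05,0,-0.68],0]

```text
time: 38.3
position: [0.4977, 0.3514, 0.0596]
tool_rot: [-0.469, 0.53, -0.53, 0.468]
ft_force: [0.6, 0.3, 0.7]
grip_width: 0.087
```

Call:
arm_command:
  plan:
    - [[0,0,0],0]
    - [[0,0,0],0]
    - [[0,0,0],0]
    - [[0,0,0],0]
    - [[0,0,0],0]
  fingers: -1
  force: 25

```text
time: 38.8
position: [0.4982, 0.3515, 0.0602]
tool_rot: [0.468, -0.53, 0.53, -0.468]
ft_force: [0.1, 0.7, -0.7]
grip_width: 0.0547
```

Call:
arm_command:
  plan:
    - [[0,0,0],0]
    - [[0,0,0],0]
    - [[0,0,0],0]
    - [[0,0,0],0]

```text
time: 39.2
position: [0.4987, 0.3516, 0.0602]
tool_rot: [0.468, -0.53, 0.53, -0.468]
ft_force: [2.1, -0.1, -0.7]
grip_width: 0.0497
```

Call:
arm_command:
  plan:
    - [[0,0,0.5],0]
    - [[0,0,1.4],0]
    - [[0,0,2.4],0]
    - [[0,0,3.0],0]
    - [[0,-0.3,3.1],0]

```text
time: 39.7
position: [0.4988, 0.345, 0.14]
tool_rot: [0.467, -0.529, 0.53, -0.47]
ft_force: [0.3, -0.3, -3.3]
grip_width: 0.0495
```

Call:
arm_command:
  plan:
    - [[0.08,-1.0,0],0]
    - [[0.2,-2.4,0],0]
    - [[0.33,-4.0,0],0]
    - [[0.46,-5.6,0],0]
    - [[0.6,-7.2,0],0]

```text
time: 40.2
position: [0.5115, 0.1621, 0.1368]
tool_rot: [-0.469, 0.531, -0.529, 0.467]
ft_force: [0.9, -0.2, -3.2]
grip_width: 0.0496
```

Call:
arm_command:
  plan:
    - [[0.15,-1.6,0],0]
    - [[0.28,-3.0,0],0]
    - [[0.38,-4.2,0],0]
    - [[0.44,-4.9,0],0]
    - [[0.45,-5.04,0],0]

```text
time: 40.7
position: [0.5235, 0.0358, 0.137]
tool_rot: [-0.468, 0.531, -0.53, 0.467]
ft_force: [0.2, -0.2, -2.1]
grip_width: 0.0497
```

Call:
arm_command:
  plan:
    - [[0,0,-0.7],0]
    - [[0,0,-1.5],0]
    - [[0,0,-1.9],0]
    - [[0,0,-2.1],0]
    - [[0,0,-2.1],0]

```text
time: 41.2
position: [0.5237, 0.0385, 0.0845]
tool_rot: [-0.469, 0.53, -0.529, 0.468]
ft_force: [-1.1, 1.0, -2.8]
grip_width: 0.0494
```

Run:
```python
from h import *
s=camera("side");crop(s,230,100,390,270,4,"pics/s18.png"); o=get_obs();print(o["position"],o["tool_rot"],o["ft_force"])
```

```text
[0.52433572 0.03840975 0.08506531] [-0.46831724  0.52997521 -0.52972524  0.46818416] [ 0.62018205  0.41569358 -2.5116077 ]
```

View pics/s18.png

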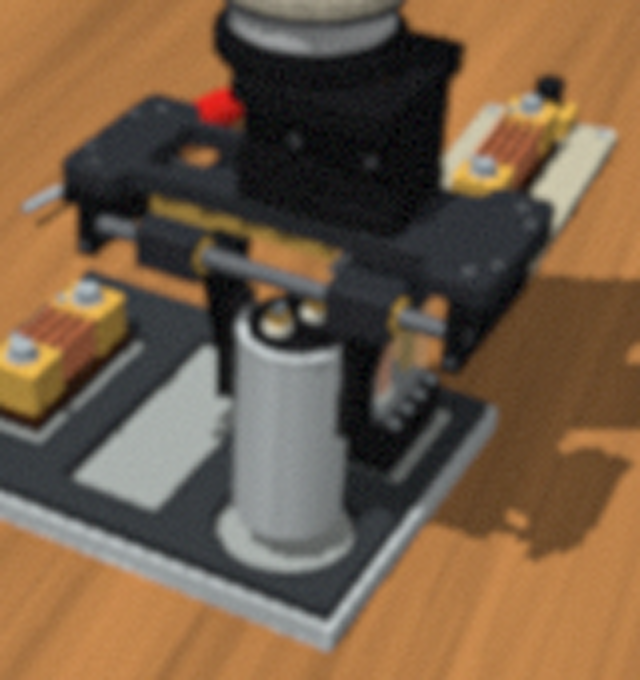

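Call:
arm_command:
  plan:
    - [[0.02,0,-0.25],0]
    - [[0.02,0,-0.5],0]
    - [[0.02,0,-0.62],0]
    - [[0.02,0,-0.62],0]

```text
time: 41.65
position: [0.5245, 0.038, 0.0691]
tool_rot: [-0.468, 0.53, -0.53, 0.468]
ft_force: [0.1, -0.4, -2.8]
grip_width: 0.0495
```

Call:
arm_command:
  plan:
    - [[0,0,-0.03],0]
    - [[0,0,-0.06],0]
    - [[0,0,-0.08],0]
    - [[0,0,-0.08],0]

```text
time: 42.05
position: [0.5249, 0.038, 0.0676]
tool_rot: [0.468, -0.53, 0.53, -0.468]
ft_force: [0.4, 0.2, -2.5]
grip_width: 0.0494
```

Call:
arm_command:
  plan:
    - [[0,0,-0.03],0]
    - [[0,0,-0.05],0]
    - [[0,0,-0.05],0]
    - [[0,0,-0.05],0]

```text
time: 42.45
position: [0.5251, 0.0379, 0.0671]
tool_rot: [0.468, -0.53, 0.53, -0.468]
ft_force: [-1.4, 0.3, 5.5]
grip_width: 0.0496
```

Seated at the expected height. Release and withdraw clear of the cameras.

Call:
arm_command:
  plan:
    - [[0,0,0],0]
    - [[0,0,0],0]
    - [[0,0,0],0]
    - [[0,0,0],0]
  fingers: 1

```text
time: 42.85
position: [0.5249, 0.038, 0.0662]
tool_rot: [-0.468, 0.53, -0.53, 0.468]
ft_force: [-0.2, -0.1, -0.4]
grip_width: 0.0739
```

Call:
arm_command:
  plan:
    - [[0,0,0.6],0]
    - [[0,0,2],0]
    - [[0,0,3.5],0]
    - [[0,0.7,4.5],0]
    - [[0,2,5],0]

```text
time: 43.35
position: [0.5268, 0.087, 0.1939]
tool_rot: [0.466, -0.529, 0.532, -0.468]
ft_force: [0.8, 0.4, 0.8]
grip_width: 0.087
```

Call:
arm_command:
  plan:
    - [[-0.3,1.8,0],0]
    - [[-0.6,3.6,0],0]
    - [[-0.9,5.4,0],0]
    - [[-1.2,7.2,0],0]
    - [[-1.5,9,0],0]

```text
time: 43.85
position: [0.4867, 0.3147, 0.1912]
tool_rot: [0.468, -0.53, 0.53, -0.468]
ft_force: [1.1, 0.6, -0.3]
grip_width: 0.087
```

Call:
arm_command:
  plan:
    - [[0,0.5,0],0]
    - [[0,0.5,0],0]
    - [[0,0.5,0],0]
    - [[0,0.5,0],0]
    - [[0,0.5,0],0]

```text
time: 44.35
position: [0.4879, 0.3238, 0.1913]
tool_rot: [0.468, -0.531, 0.531, -0.467]
ft_force: [-0.3, -0.9, 0.2]
grip_width: 0.0871
```

Run:
```python
from h import *
s=camera("side");t=camera("top")
cv2.imwrite("pics/s19.png",s["pixels"][...,::-1]);cv2.imwrite("pics/t19.png",t["pixels"][...,::-1]);crop(t,235,145,335,265,5,"pics/t19z.png")
```

```text
(no output)
```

View pics/s19.png

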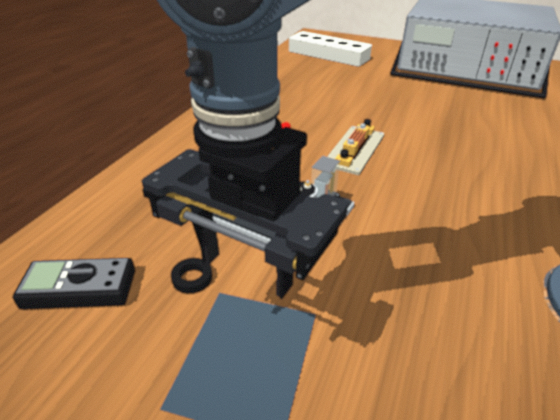

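View pics/t19z.png

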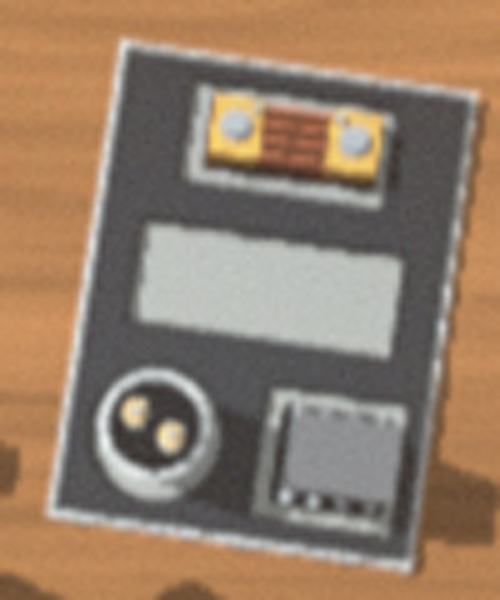

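View pics/t19.png

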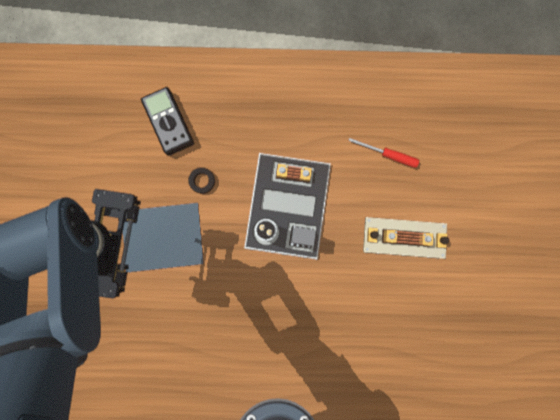

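```bash
python3 -c "
from rig import *
print(hand_in())"
```

```text
the job is handed in; nothing more can be done
None
```

The job is done and handed in at about 44.5 s of the 136 s allowed. It reports no verdict.

1. **Clearing:** I stood the capacitor and then the relay upright together on the side mat.
2. **Short shunt:** I put it down in its own recess at the back of the tray.
3. **Long shunt:** I laid it flat on the test board between the clamp terminals.
4. **Refitting:** I put the relay back in the square recess and the capacitor back in the round one, both upright.

**Last checks:**
- **Long shunt:** after release, the top camera put its centre within about 1 mm of the midpoint between the terminal knobs. It is in line with them to about 0.3°.
- **Seating:** the relay, the capacitor and the short shunt each touched down at the height expected for their recess floors. The final top picture shows all three inside their recesses, with the capacitor and relay upright.
- **Tape and forces:** the tape shows at the same pixel position as at the start. No force reading I saw went above about 7 N.

**Disagreement:** in the first measurements, positions from the side camera alone were about 2–6 mm off the top camera's. I used the top camera for positions and the side camera mainly for visual checks. No check failed.

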